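Stamp power modules in a locked carrier

ROBOT

A 6-joint arm with a two-finger parallel gripper is mounted at the origin on the work surface. World frame = base frame: x ahead of the robot, y to its left, z up, the work surface at z = 0. Lengths are in mm, angles in rad, forces in N, time in s.
With the tool pointing down it reaches from about 350 to 875 mm from the base axis. Payload 4.2 kg.
Tool frame: the origin (TCP) lies midway between the tips of the shut fingers; the grasp point (between the pads) lies 19 mm behind it; z points along the fingers, y is the line along which they close (so a half turn about z gives the same grasp; the last joint's range is limited). The gripper opens to 85 mm and grips with 20 to 120 N. Pads are 22 mm wide; open, the fingers measure 114 mm over their backs; the gripper's body (76 mm by 85 mm) begins 54 mm behind the grasp point. The pads swing forward as they close: fully open they stand 13 mm farther back than shut.
Start: joints at [-0.926, 0.385, 0.008, 0, -1.194, -0.259], TCP at [235.201, -579.033, 231.312] pointing down, gripper open.
Joint ranges: [-3.14, 3.14], [-1.21, 2.06], [-1.07, 1.41], [-3.16, 2.05], [-2.99, -0.16], [-3.1, 3.1]. Speed limits (rad/s): [2.79, 2.79, 3.14, 3.14, 3.14, 3.14].

INTERFACE

Orientations are given as a unit quaternion [x, y, z, w].
In Python, from bench import env gives the robot as it stands. The module is installed in compiled form; this text tells all that it offers.
- The arm moves only by the shell command python3 -m jog 'ROWS' [FORCE]. ROWS is JSON, one flat list of numbers, 7 for each row, row after row: the turn, a rotation vector about the tool's x, y, z in degrees, then the shift along the tool's x, y, z in mm, then the finger opening in mm, from 0 to 85.4. In form: [wx, wy, wz, x, y, z, fingers, wx, wy, wz, x, y, z, fingers, ...]. A call has exactly 10 rows; each row shifts and turns the commanded pose from where the row before left it, along the tool's axes as they then stand; what a row does not reach is not made up. A row lasts 1/8 s, in which the tool goes at most 62.5 mm and 10.7 degrees, less where a joint would pass 70% of its speed; a pose out of reach is approached as far as the arm can. A call is refused whole if a number of a shift passes 62.5 or a number of a turn 10.7, either way. A call with a gripper value outside its range is refused whole. The fingers move at their own pace and stop on an object; FORCE is the grip in N (left out, the last holds). Time passes only in rows, so rows that do not move let the fingers close, or fill a call up. It gives the time, the measured TCP pose, the force, the opening and the grip force at its end, in the units of the state.
- env.sense(): the state, without advancing time (a new reading comes with each control period).
- env.read_camera(name): name is "scene" or "top" or "wrist"; returns the picture (400x640x3 uint8, red, green, blue); there is no depth.
- env.calibration(name): a dict with "intrinsics" (3x3 intrinsics, pixels), "R" (3x3) and "t" (3): a world point X has camera coordinates R X + t; the wrist camera has in their place "T_tool_cam" (4x4, takes a point from camera to tool coordinates, whose origin is the TCP and whose axes are the flange's). Camera axes: x right, y down, z forward; pixel columns grow to the right and rows downward; lengths in mm; the calibration is good to about 2 mm. A picture is of the moment at which its call begins: read the wrist's pose just before it. calibration takes no time and is no camera call.
- env.hand_in(): hands the job in; it is judged then, once.
The state is a dict: "time_s": time; "qpos": joint angles; "qvel": joint speeds; "tau": joint torques, N m; "tcp_pos": TCP position; "orientation": TCP orientation; "ft_force": force on the tool from outside, world axes, zero at the start; "ft_torque": the same for the moment, N m; "width": opening from 0.0 (shut) to 1.0 (fully open); "grasp_force": force on a finger pad.
Only numpy, scipy, OpenCV 4.12 (cv2) and the standard library are available. Lean on these libraries where they do the work, as an engineer would, in place of code of your own. Each camera call takes 0.05 s, during which the arm holds its last target. There are 200 camera calls.

TASK

Lift only the top carrier tray off the pile and set it flat in the marking fixture, put every power module on the bench upright into a pocket of its own, and push the fixture's lever fully down to lock the tray. Then take the hand stamp and press it squarely and centrally on each module's brass disc until the disc is fully down, firmly but without hammering, lifting straight off without sliding; never press a disc with anything else or while the tray is unlocked. Stand the stamp back upright in its rest, flick the lever fully up again so the tray with its marked modules can be collected, and leave the rest of the pile and the other things on the bench alone.

Things in the scene. Friction and masses are not known exactly. Their poses are not given: they have to be found in the camera images.
- tray_top: Top one of 3 like grey trays in a nested pile, 60 (x) x 230 (y) x 19 mm high, 0.18 kg. Origin: centre of underside, z up, starts 32 mm above the bench. Side walls 4 mm thick, from 7 to 19 mm above origin (2 mm groove below); grip across the 60 mm width at mid-length. Three pockets along y at -74.5, 0, +74.5 mm, inner 52 (x) x 68 mm or more (y), floor 7 mm above origin, dividers' tops at 14 mm.
- tray_mid: Second tray of the pile, same shape and frame; stays where it is. Each tray has a 3 mm high foot (48 x 216 mm), its lowest part, that drops into the rim of the tray below, so trays stack at a 16 mm pitch.
- tray_low: Lowest tray of the pile, standing on the bench, same shape and frame; stays where it is.
- nest (a point): Centre of the marking fixture's bed, on its aluminium plate (110 x 300 mm), 8 mm above the bench; y along the tray's length, z up. The tray's origin belongs here, its y along this y (either way round), flat on the plate. Corner rails 12 mm high leave 4 mm each side in x; a 14 mm end stop leaves 1.5 mm at +y; at -y the tray may be 12 mm off: the lever's cam pushes it home to +y.
- lever_hinge (a point): Hinge axis of the lock lever at the fixture's -y end, 134 mm from the nest's centre and 36 mm above the bench, axis along the nest's x; the two bearing cheeks are 48 mm high.
- lever_knob (a point): Middle of the grip roller at the lever's end, 90 mm from the hinge: black cylinder 18 mm in diameter, 20 mm long, axis along the nest's x; push it from above or pinch its two end faces. The lever's arm is a 10 mm round bar leaning outwards (to the nest's -y), away from the tray.
- lever (a joint): Lock lever angle, rad: 0 = up, released (arm 55 degrees above horizontal); grows as it is pushed down and outwards; 0.82 = fully down, locked (arm 8 degrees above horizontal, knob 48 mm above the bench). Stays where left (about 2.5 N at the knob to move it); starts at 0 to 0.1.
- rest_floor (a point): Centre of the inner floor (6 mm above the bench) of the stamp's rest, a fixed dark steel dish, inner 44 x 44 mm with a rim 6 mm above the floor.
- stamp: Hand stamp (marking punch) standing upright in its rest, 0.22 kg, 86 mm high. Origin: centre of its flat round lower face, z up the handle. Steel head 24 mm diameter and 18 mm high, 16 mm thick neck up to 32 mm, square wooden grip 26 x 26 mm from 32 to 82 mm (sides along its x and y).
- modA: Power module, white block 40 (x) x 50 (y) x 36 mm high with a metal base, about 0.12 kg, standing on the bench at the start; origin: centre of its underside, z up. Fits a tray pocket with its 50 mm side along the tray's length (either way round). Any two or three of the four modules are present.
- discA_top (a point): Centre of the top of module A's brass marking disc, 14 mm in diameter, in the middle of the module's top; 41 mm above the module's underside when unmarked, 37.5 mm when fully down.
- discA (a joint): How far module A's disc has been pressed down, m: 0 = unmarked, 0.0035 = fully down. Needs about 8 N all the way, then meets a hard stop, and stays where it is left.
- modB: Power module, white block 40 (x) x 50 (y) x 36 mm high with a metal base, about 0.12 kg, standing on the bench at the start; origin: centre of its underside, z up. Fits a tray pocket with its 50 mm side along the tray's length (either way round). Any two or three of the four modules are present.
- discB_top (a point): Centre of the top of module B's brass marking disc, 14 mm in diameter, in the middle of the module's top; 41 mm above the module's underside when unmarked, 37.5 mm when fully down.
- discB (a joint): How far module B's disc has been pressed down, m: 0 = unmarked, 0.0035 = fully down. Needs about 8 N all the way, then meets a hard stop, and stays where it is left.
- modC: Power module, white block 40 (x) x 50 (y) x 36 mm high with a metal base, about 0.12 kg, standing on the bench at the start; origin: centre of its underside, z up. Fits a tray pocket with its 50 mm side along the tray's length (either way round). Any two or three of the four modules are present.
- discC_top (a point): Centre of the top of module C's brass marking disc, 14 mm in diameter, in the middle of the module's top; 41 mm above the module's underside when unmarked, 37.5 mm when fully down.
- discC (a joint): How far module C's disc has been pressed down, m: 0 = unmarked, 0.0035 = fully down. Needs about 8 N all the way, then meets a hard stop, and stays where it is left.
- modD: Power module, white block 40 (x) x 50 (y) x 36 mm high with a metal base, about 0.12 kg, standing on the bench at the start; origin: centre of its underside, z up. Fits a tray pocket with its 50 mm side along the tray's length (either way round). Any two or three of the four modules are present.
- discD_top (a point): Centre of the top of module D's brass marking disc, 14 mm in diameter, in the middle of the module's top; 41 mm above the module's underside when unmarked, 37.5 mm when fully down.
- discD (a joint): How far module D's disc has been pressed down, m: 0 = unmarked, 0.0035 = fully down. Needs about 8 N all the way, then meets a hard stop, and stays where it is left.
- capacitor: Bystander, to be left alone: blue box capacitor 50 x 42 x 45 mm; origin: underside.
- screwdriver: Bystander, to be left alone: screwdriver lying on the bench, 190 mm long; origin: underside.
- busbar: Bystander, to be left alone: flat copper bar 20 x 110 x 6 mm; origin: underside.
There are look-alikes about, which are no part of the job. What is shaped like the modD but orange is not meant.

How it is judged (in metres and radians):
On the way, in this order (a step that is already met when the one before it is completed fails the run):
1. the top tray stands flat in the fixture, let go (x of tray_top in the frame of nest between -0.008 and 0.008 m and y of tray_top in the frame of nest between -0.015 and 0.009 m and z of tray_top in the frame of nest between -0.004 and 0.004 m and angle between tray_top's own z axis and vertical below 0.06 rad and contact force between the fingers and tray_top below 0.3 N), for 0.2 s.
2. every module stands upright in a pocket of the tray (x of modA in the frame of tray_top between -0.012 and 0.012 m and y of modA in the frame of tray_top between -0.095 and 0.095 m and z of modA in the frame of tray_top between 0.003 and 0.011 m and angle between each of modA, modB, modC, modD's own z axis and vertical below 0.1 rad and x of modB in the frame of tray_top between -0.012 and 0.012 m and y of modB in the frame of tray_top between -0.095 and 0.095 m and z of modB in the frame of tray_top between 0.003 and 0.011 m and x of modC in the frame of tray_top between -0.012 and 0.012 m and y of modC in the frame of tray_top between -0.095 and 0.095 m and z of modC in the frame of tray_top between 0.003 and 0.011 m and x of modD in the frame of tray_top between -0.012 and 0.012 m and y of modD in the frame of tray_top between -0.095 and 0.095 m and z of modD in the frame of tray_top between 0.003 and 0.011 m and contact force between the fingers and modA below 0.3 N and contact force between the fingers and modB below 0.3 N and contact force between the fingers and modC below 0.3 N and contact force between the fingers and modD below 0.3 N), for 0.2 s.
3. the lever is down and the tray locked (value of joint lever above 0.72 rad), for 0.2 s.
4. every module's disc has been pressed down with the tray locked (value of joint each of discA, discB, discC, discD above 0.0027 m and value of joint lever above 0.65 rad), for 0.1 s.
5. the stamp stands upright in its rest again, let go (horizontal distance between stamp and rest_floor below 0.016 m and angle between stamp's own z axis and vertical below 0.08 rad and z of stamp in the frame of rest_floor between -0.004 and 0.004 m and contact force between the fingers and stamp below 0.3 N and value of joint lever above 0.65 rad), for 0.2 s.
6. the lever is up and the tray released (value of joint lever below 0.15 rad), for 0.2 s.
At the end, for the whole second after the job is handed in: Tray flat in the fixture (within about 8 mm), every module upright on a pocket floor with its disc at least 2.7 mm down, stamp upright within 16 mm of its rest's centre, lever joint below 0.15 rad, other two trays level and moved under 40 mm, all at rest (x of tray_top in the frame of nest between -0.008 and 0.008 m and y of tray_top in the frame of nest between -0.015 and 0.009 m and z of tray_top in the frame of nest between -0.004 and 0.004 m and angle between tray_top's own z axis and vertical below 0.06 rad and x of modA in the frame of tray_top between -0.012 and 0.012 m and y of modA in the frame of tray_top between -0.095 and 0.095 m and z of modA in the frame of tray_top between 0.003 and 0.011 m and angle between each of modA, modB, modC, modD's own z axis and vertical below 0.1 rad and x of modB in the frame of tray_top between -0.012 and 0.012 m and y of modB in the frame of tray_top between -0.095 and 0.095 m and z of modB in the frame of tray_top between 0.003 and 0.011 m and x of modC in the frame of tray_top between -0.012 and 0.012 m and y of modC in the frame of tray_top between -0.095 and 0.095 m and z of modC in the frame of tray_top between 0.003 and 0.011 m and x of modD in the frame of tray_top between -0.012 and 0.012 m and y of modD in the frame of tray_top between -0.095 and 0.095 m and z of modD in the frame of tray_top between 0.003 and 0.011 m and value of joint each of discA, discB, discC, discD above 0.0027 m and horizontal distance between stamp and rest_floor below 0.016 m and angle between each of stamp, tray_low, tray_mid's own z axis and vertical below 0.08 rad and z of stamp in the frame of rest_floor between -0.004 and 0.004 m and distance of each of tray_low, tray_mid from where it was at the start of the episode below 0.04 m and linear speed of each of stamp, tray_top, modA, modB, modC, modD below 0.02 m/s and value of joint lever below 0.15 rad); the robot touches nothing.
It fails at once if stamp pressed on a module askew (over 0.14 rad) ((contact force between stamp and modA above 2 N or contact force between stamp and modB above 2 N or contact force between stamp and modC above 2 N or contact force between stamp and modD above 2 N) and angle between stamp's own z axis and vertical above 0.14 rad).
It fails at once if stamp pressed or dragged more than 8 mm off a disc's centre, or hammered on a module with more than 45 N ((contact force between stamp and modA above 45 N or (contact force between stamp and modA above 2 N and horizontal distance between stamp and discA_top above 0.008 m)) or (contact force between stamp and modB above 45 N or (contact force between stamp and modB above 2 N and horizontal distance between stamp and discB_top above 0.008 m)) or (contact force between stamp and modC above 45 N or (contact force between stamp and modC above 2 N and horizontal distance between stamp and discC_top above 0.008 m)) or (contact force between stamp and modD above 45 N or (contact force between stamp and modD above 2 N and horizontal distance between stamp and discD_top above 0.008 m))).
It fails at once if module stamped while the tray is not locked ((contact force between stamp and modA above 2 N or contact force between stamp and modB above 2 N or contact force between stamp and modC above 2 N or contact force between stamp and modD above 2 N) and value of joint lever below 0.6 rad).
It fails at once if disc pressed down with something other than the stamp ((velocity of joint discA above 0.004 m/s and distance between stamp and discA_top above 0.02 m) or (velocity of joint discB above 0.004 m/s and distance between stamp and discB_top above 0.02 m) or (velocity of joint discC above 0.004 m/s and distance between stamp and discC_top above 0.02 m) or (velocity of joint discD above 0.004 m/s and distance between stamp and discD_top above 0.02 m)).
It fails at once if a bystander is disturbed (moved over 60 mm) (distance of any of capacitor, screwdriver, busbar from where it was at the start of the episode above 0.06 m).
Of modA, modB, modC, modD only 2 to 3 are there at a start; the rules pass over those that are not, and their reading is None.
At some moment in a run one of modA, modB, modC, modD may be knocked a few centimetres aside while the robot is not near it.
It also fails if it takes over 208 s, if anything falls off the work surface, if the arm or the gripper's body presses on something with over 40 N, if the wrist force passes 120 N, or if a joint passes its speed limit or range.

## Working session

There is one attempt and no reset: what is moved stays moved. The work goes in short steps, Python scripts to look and compute and a shell command to move; the robot and the scene stay as the last step left them, time stands still between calls to the robot, and variables do not carry over. Pictures are saved under pics/ and viewed, at most 14 in all, crops included, and the job is handed in when it is done.

```bash
mkdir -p pics
python3 - <<'E'
from bench import env
import cv2,numpy as np
for n in("scene","top"):
    cv2.imwrite(f"pics/{n}0.png",env.read_camera(n)[:,:,::-1])
    c=env.calibration(n);print(n,{k:np.round(v,3).tolist() for k,v in c.items()})
print({k:np.round(v,3).tolist() for k,v in env.calibration("wrist").items()})
print({k:np.round(v,3).tolist() for k,v in env.sense().items()})
E
```

```text
scene {'intrinsics': [[465.472, 0.0, 322.969], [0.0, 465.472, 200.422], [0.0, 0.0, 1.0]], 'R': [[-0.221, 0.975, -0.015], [0.671, 0.141, -0.728], [-0.708, -0.171, -0.686]], 't': [129.381, -267.933, 1549.669]}
top {'intrinsics': [[497.709, 0.0, 311.937], [0.0, 497.709, 200.553], [0.0, 0.0, 1.0]], 'R': [[-0.022, -1.0, 0.003], [-0.998, 0.021, -0.057], [0.056, -0.004, -0.998]], 't': [15.721, 486.471, 1179.506]}
{'intrinsics': [[293.723, 0.0, 317.209], [0.0, 293.723, 199.69], [0.0, 0.0, 1.0]], 'T_tool_cam': [[-0.0, -0.964, -0.266, 67.75], [1.0, -0.0, 0.001, -0.732], [-0.001, -0.266, 0.964, -143.353], [0.0, 0.0, 0.0, 1.0]]}
{'time_s': 0.1, 'qpos': [-0.926, 0.385, 0.007, -0.0, -1.194, -0.259], 'qvel': [0.002, -0.001, 0.004, 0.002, 0.0, -0.0], 'tau': [-0.0, -39.332, 18.893, 4.198, -0.003, 0.0], 'tcp_pos': [234.996, -578.594, 230.373], 'orientation': [-0.192, 0.981, 0.001, -0.0], 'ft_force': [1.143, -1.286, -0.488], 'ft_torque': [0.011, -0.071, 0.02], 'grasp_force': 0.0, 'width': 0.996}
```

View pics/scene0.png

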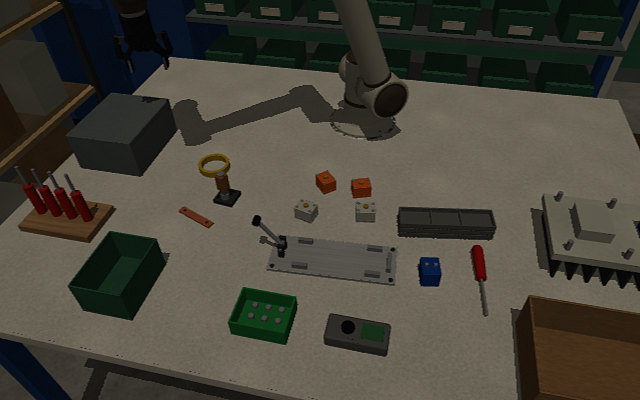

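View pics/top0.png

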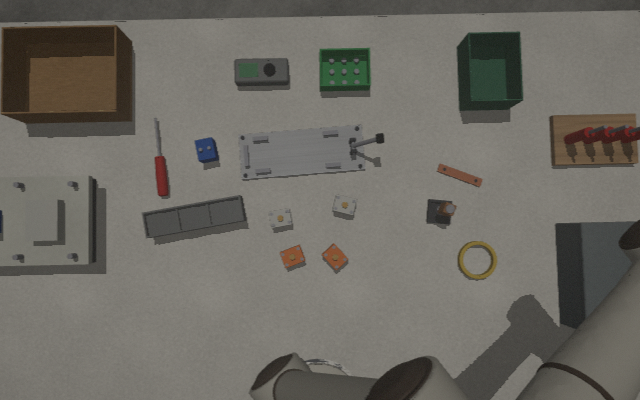

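Scene and top views show two white modules (top image 281,219 and 344,205), two orange look-alikes, the tray pile (195,216), the fixture (303,152) with its lever at the right (knob 379,139), and the stamp in its rest (440,211). Next I'll zoom in for exact pixels.

```bash
cat > h.py <<'E'
from bench import env
import cv2,numpy as np
from scipy.spatial.transform import Rotation as Ro
def cam(n,s=None):
    c=env.calibration(n);K=np.array(c["intrinsics"])
    if n!="wrist": return K,np.array(c["R"]),np.array(c["t"])
    T=np.eye(4);T[:3,:3]=Ro.from_quat(s["orientation"]).as_matrix();T[:3,3]=s["tcp_pos"]
    M=np.linalg.inv(T@np.array(c["T_tool_cam"]));return K,M[:3,:3],M[:3,3]
def onz(c,uv,z):
    K,R,t=c;d=R.T@np.linalg.inv(K)@[uv[0],uv[1],1];o=-R.T@t
    return o+d*(z-o[2])/d[2]
def proj(c,X):
    K,R,t=c;p=K@(R@np.array(X,float)+t);return p[:2]/p[2]
def tri(c1,u1,c2,u2):
    P=[K@np.c_[R,t] for K,R,t in(c1,c2)]
    X=cv2.triangulatePoints(P[0],P[1],np.array(u1,float).reshape(2,1),np.array(u2,float).reshape(2,1))[:,0];return X[:3]/X[3]
def crop(img,x0,y0,w,h,k,fn):
    im=cv2.resize(img[y0:y0+h,x0:x0+w,::-1],None,fx=k,fy=k,interpolation=cv2.INTER_CUBIC)
    for i in range(0,w,20):cv2.putText(im,str(x0+i),(int(i*k),8),0,.3,(0,255,255),1);cv2.line(im,(int(i*k),10),(int(i*k),15),(0,255,255),1)
    for j in range(0,h,20):cv2.putText(im,str(y0+j),(0,int(j*k)+4),0,.3,(0,255,255),1)
    cv2.imwrite(fn,im)
E
python3 - <<'E'
import cv2
from h import *
t=cv2.imread("pics/top0.png")[:,:,::-1];s=cv2.imread("pics/scene0.png")[:,:,::-1]
crop(t,130,120,200,150,4,"pics/t1.png");crop(t,320,120,150,110,5,"pics/t2.png")
crop(s,190,150,160,130,4.6,"pics/s1.png")
E
```

```text
(no output)
```

View pics/t1.png

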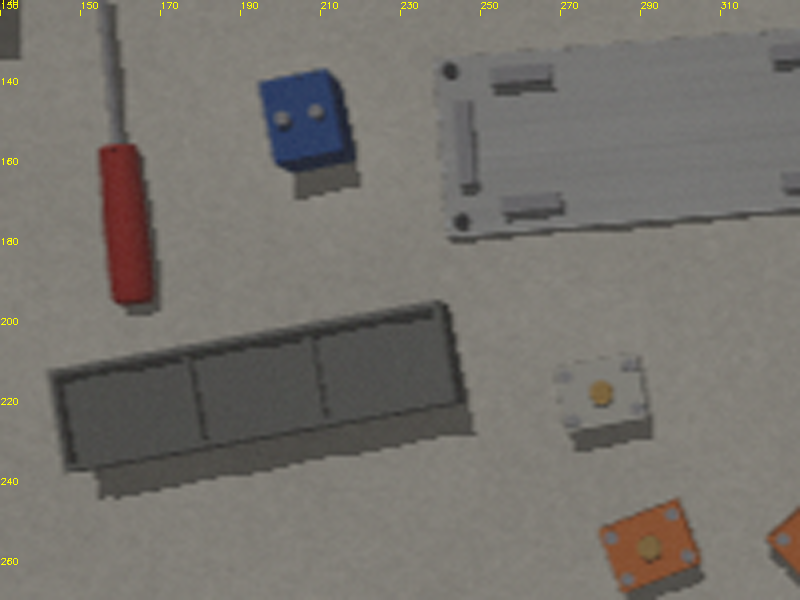

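View pics/t2.png

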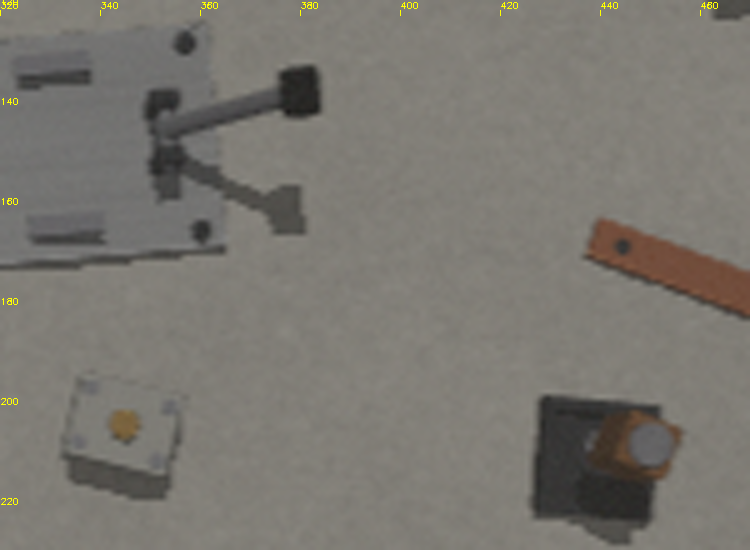

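View pics/s1.png

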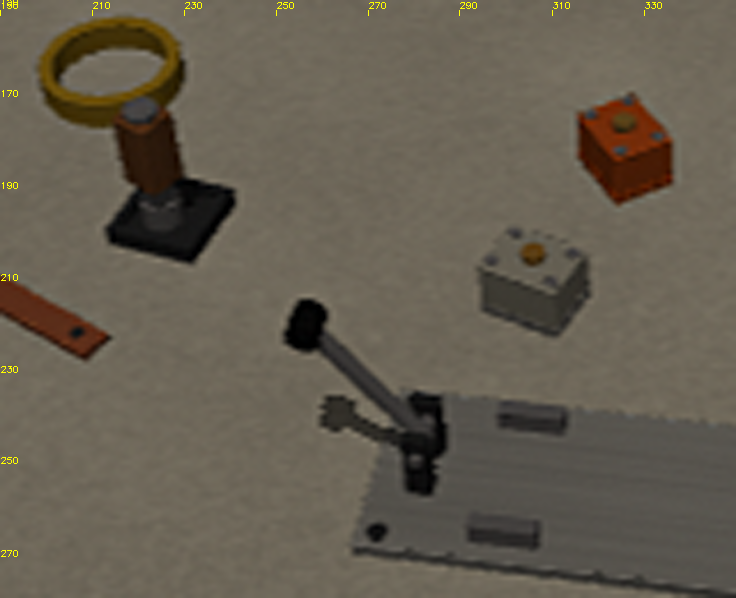

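The crops give these top-image pixels:
- **Tray corners:** (142.5,213), (240.8,195.5), (246.5,220.8), (146.8,237.5)
- **Discs:** (280,218.3) and (344.8,204.6)
- **Stamp top:** (450.4,208.8)
- **Knob:** (380,138)

In the scene image, the stamp top is at (220.7,173.5), the left module's disc at (305.7,205) and the knob at (256.5,220.7).

Run:
```python
from h import *
np.set_printoptions(precision=1,suppress=True)
T=cam("top");S=cam("scene")
print("stamp",tri(T,(450.4,208.8),S,(220.65,173.5)),onz(T,(450.4,208.8),86))
print("m2",tri(T,(344.8,204.6),S,(305.65,205)),onz(T,(344.8,204.6),41))
print("m1",onz(T,(280,218.25),41),tri(T,(280,218.25),S,(366,205)))
print("knob",tri(T,(380,138),S,(256.5,220.65)))
def quad(name,ps,z):
    P=np.array([onz(T,p,z)[:2] for p in ps]);print(name,P.mean(0),[np.degrees(np.arctan2(*(b-a)[::-1])) for a,b in zip(P,np.roll(P,-1,0))],[np.linalg.norm(b-a) for a,b in zip(P,np.roll(P,-1,0))])
quad("tray",[(142.5,213),(240.75,195.5),(246.5,220.75),(146.75,237.5)],51)
quad("fix",[(239.3,135),(361,124.4),(365,170),(242.5,180)],8)
f=lambda L,k,x0,y0:[(a/k+x0,b/k+y0) for a,b in L]
quad("rest",f([(540,395),(662,405),(650,520),(532,518)],5,320,120),12)
quad("m1",f([(556,367),(637,353),(650,413),(570,430)],4,130,120),36)
quad("m2",f([(77,372),(185,396),(165,475),(63,455)],5,320,120),36)
```

```text
stamp [ 456.8 -303.2   91.1] [ 457.3 -305.8   86. ]
m2 [474.  -70.9  38.9] [474.  -71.4  41. ]
m1 [445.3  80.9  41. ] [445.2  81.4  42. ]
knob [ 617.1 -147.8  108.7]
tray [453.1 278.9] [np.float64(-81.09125207472091), np.float64(-168.00510244935379), np.float64(98.30171405306204), np.float64(9.654012596439664)] [np.float64(230.8172680708994), np.float64(60.210025349287136), np.float64(233.32199166349946), np.float64(57.65564137581878)]
fix [604.6  26.7] [np.float64(-86.1805923437006), np.float64(-176.59556074223528), np.float64(93.46501323868823), np.float64(3.2573627545745873)] [np.float64(296.64465994861155), np.float64(111.77515359229382), np.float64(296.9192604941935), np.float64(109.94097396642617)]
rest [ 453.  -299.5] [np.float64(-95.92770612254526), np.float64(171.90126218200197), np.float64(87.79021611396001), np.float64(-5.711574143949163)] [np.float64(58.805635703166004), np.float64(55.6061903780084), np.float64(56.594787337097415), np.float64(59.23655570671708)]
m1 [446.7  79.2] [np.float64(-81.41645081158833), np.float64(-168.88572618605534), np.float64(100.75211275531936), np.float64(11.546084895185126)] [np.float64(48.24923461453316), np.float64(36.055125496395966), np.float64(47.917624471109335), np.float64(37.88377131930625)]
m2 [473.6 -71. ] [np.float64(-103.7928503055447), np.float64(164.29651647519367), np.float64(77.6621449161261), np.float64(-10.944151253040854)] [np.float64(52.061224821140186), np.float64(38.40451366744401), np.float64(48.824891731603), np.float64(39.67193522213505)]
```

```bash
cat >> h.py <<'E'
def plan(x,y,z,yaw=None,n=1):
    s=env.sense();R=Ro.from_quat(s["orientation"]);M=R.as_matrix();p=np.array(s["tcp_pos"])
    cur=np.degrees(np.arctan2(M[1,1],M[0,1]))
    d=M.T@(np.array([x,y,z])-p)
    o=f"tcp {np.round(p,1)} yaw {cur:.1f} tilt {np.round(M[:2,2],3)} f {np.round(s['ft_force'],1)} w {s['width']*85.4:.1f} g {s['grasp_force']:.1f} t {s['time_s']:.1f} j6 {s['qpos'][5]:.2f} | shift {np.round(d,1)} /{n}: {np.round(d/n,2)}"
    if yaw is not None:
        e=(yaw-cur+90)%180-90;o+=f" | turn z {-e:.2f} or {-(e-180*np.sign(e)):.2f}"
    print(o)
E
python3 -c "
from h import *
plan(440,-150,330,188,10)"
```

```text
tcp [ 235.  -578.6  230.4] yaw 112.1 tilt [-0.001  0.002] f [ 1.1 -1.3 -0.5] w 85.1 g 0.0 t 0.1 j6 -0.26 | shift [-351.2  320.2  -99.1] /10: [-35.12  32.02  -9.91] | turn z -75.90 or 104.10
```

```bash
python3 -m jog '[0,0,0,-35,32,-10,85, 0,0,0,-35,32,-10,85, 0,0,0,-35,32,-10,85, 0,0,0,-35,32,-10,85, 0,0,0,-35,32,-10,85, 0,0,0,-35,32,-10,85, 0,0,0,-35,32,-10,85, 0,0,0,-35,32,-10,85, 0,0,0,-35,32,-10,85, 0,0,0,-35,32,-10,85]'
python3 -m jog '[0,0,-9.5,0,0,0,85, 0,0,-9.5,0,0,0,85, 0,0,-9.5,0,0,0,85, 0,0,-9.5,0,0,0,85, 0,0,-9.5,0,0,0,85, 0,0,-9.5,0,0,0,85, 0,0,-9.5,0,0,0,85, 0,0,-9.5,0,0,0,85, 0,0,0,0,0,0,85, 0,0,0,0,0,0,85]'
python3 - <<'E'
from h import *
plan(600,-30,300,183.7,5)
plan(453,279,200,188.6,10)
cv2.imwrite("pics/w1.png",env.read_camera("wrist")[:,:,::-1])
np.save("w1.npy",np.r_[env.sense()["tcp_pos"],env.sense()["orientation"]])
E
```

```text
time_s: 1.35
tcp_pos: [439.2, -149.3, 331.4]
orientation: [-0.192, 0.981, 0.0, -0.0]
ft_force: [1.2, 0.2, -0.1]
width: 0.992
grasp_force: 0.0
time_s: 2.6
tcp_pos: [438.9, -150.8, 331.1]
orientation: [0.755, -0.656, -0.0, 0.0]
ft_force: [-0.7, 0.1, 0.2]
width: 0.995
grasp_force: 0.0
tcp [ 438.9 -150.8  331.1] yaw -172.0 tilt [-0.001  0.   ] f [-0.7  0.1  0.2] w 85.0 g 0.0 t 2.6 j6 0.12 | shift [ -97.3 -176.3   31. ] /5: [-19.46 -35.26   6.2 ] | turn z 4.27 or -175.73
tcp [ 438.9 -150.8  331.1] yaw -172.0 tilt [-0.001  0.   ] f [-0.7  0.1  0.2] w 85.0 g 0.0 t 2.6 j6 0.12 | shift [-423.7  -73.6  131.1] /10: [-42.37  -7.36  13.11] | turn z -0.63 or 179.37
```

View pics/w1.png

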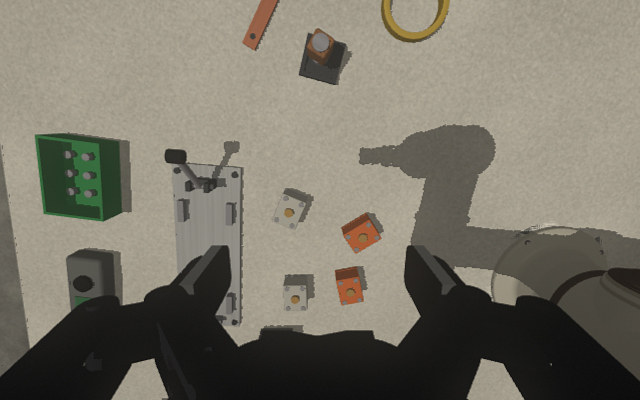

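The wrist view shows the fixture with its lever at the far end (knob 176,156), both modules (289,212 and 295,299) and the stamp (321,42). I'll look at the fixture and the pile from closer.

```bash
python3 -m jog '[0,0,0,-30,-20,7,85, 0,0,0,-30,-20,7,85, 0,0,0,-30,-20,7,85, 0,0,0,-30,-20,7,85, 0,0,0,-30,-20,7,85, 0,0,0,-30,-20,7,85, 0,0,0,-30,-20,7,85, 0,0,0,-30,-20,7,85, 0,0,4.2,0,0,0,85, 0,0,0,0,0,0,85]'
cat > shot.py <<'E'
from h import *
import sys
s=env.sense();im=env.read_camera("wrist");n=sys.argv[1]
cv2.imwrite(f"pics/{n}.png",im[:,:,::-1]);np.save(n+".npy",np.r_[s["tcp_pos"],s["orientation"]])
E
python3 shot.py w2; python3 -c "
from h import *
plan(453,340,230,188.6,10)"
```

```text
time_s: 3.9
tcp_pos: [563.7, 109.7, 274.8]
orientation: [0.731, -0.682, -0.0, 0.0]
ft_force: [-0.5, -0.3, 0.1]
width: 0.992
grasp_force: 0.0
tcp [563.6 109.4 275.1] yaw -176.1 tilt [-0. -0.] f [0.2 1.  0.6] w 85.1 g 0.0 t 4.0 j6 -0.40 | shift [-237.7   94.5   45.1] /10: [-23.77   9.45   4.51] | turn z -4.66 or 175.34
```

View pics/w2.png

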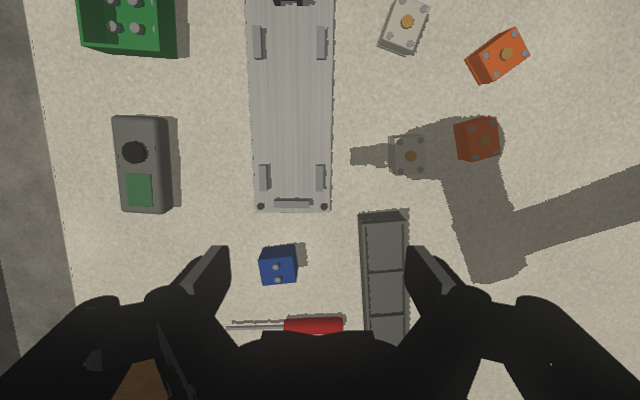

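The fixture's +y end stop is at about (294,203), its rails are at (258,42), (322,42), (265,177) and (321,177), and the pile starts at (385,215). I'll take a shot of the pile and view both zoomed.

```bash
python3 -m jog '[0,0,0,-24,9.5,4.5,85, 0,0,0,-24,9.5,4.5,85, 0,0,0,-24,9.5,4.5,85, 0,0,0,-24,9.5,4.5,85, 0,0,0,-24,9.5,4.5,85, 0,0,0,-24,9.5,4.5,85, 0,0,0,-24,9.5,4.5,85, 0,0,0,-24,9.5,4.5,85, 0,0,-4.6,-46,18,9,85, 0,0,0,0,0,0,85]'
python3 shot.py w3
python3 - <<'E'
from h import *
plan(453,279,150,188.6,10)
a=cv2.imread("pics/w2.png")[:,:,::-1];b=cv2.imread("pics/w3.png")[:,:,::-1]
crop(a,235,0,110,215,2.75,"pics/a.png");crop(b,230,40,180,215,2.75,"pics/b.png")
cv2.imwrite("pics/ab.png",np.hstack([cv2.imread("pics/a.png"),cv2.imread("pics/b.png")]))
E
```

```text
time_s: 5.2
tcp_pos: [452.5, 341.9, 229.8]
orientation: [0.759, -0.651, -0.0, 0.0]
ft_force: [-0.4, 0.6, 0.5]
width: 1.002
grasp_force: 0.0
tcp [453.1 340.9 230.2] yaw -171.4 tilt [-0. -0.] f [ 0.4 -0.1  0.6] w 85.2 g 0.0 t 5.2 j6 -0.78 | shift [61.1  9.3 80.3] /10: [6.11 0.93 8.03] | turn z 0.01 or -179.99
```

View pics/ab.png

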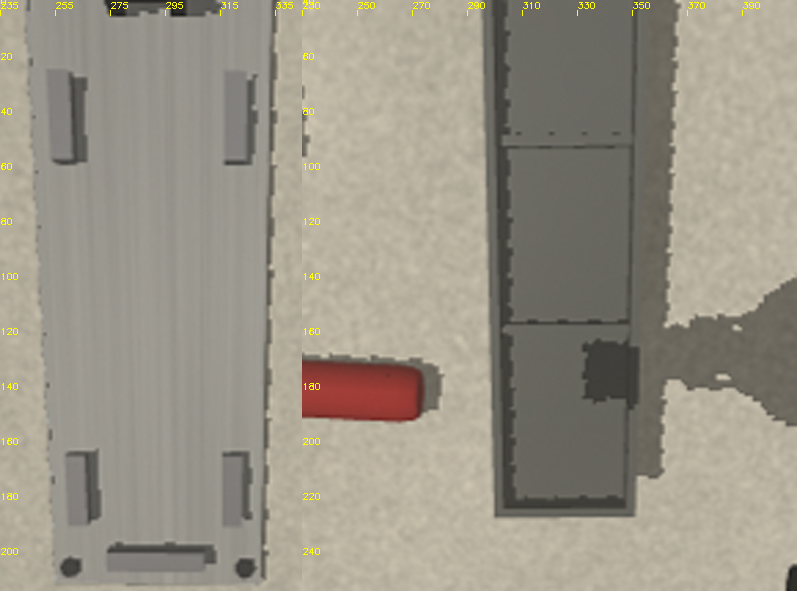

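```bash
cat >> h.py <<'E'
def wcam(n):
    a=np.load(n+".npy");return cam("wrist",dict(tcp_pos=a[:3],orientation=a[3:]))
E
python3 - <<'E'
from h import *
np.set_printoptions(precision=1,suppress=True)
A=wcam("w2");B=wcam("w3");T=cam("top")
g=lambda x,y:(235+x/2.75,y/2.75)
P={k:onz(A,g(*v),20)[:2] for k,v in dict(ul=(70,115),ur=(224,117),ll=(88,488),lr=(222,488)).items()}
print(P)
u=(P['ul']+P['ur'])/2;l=(P['ll']+P['lr'])/2;print("mid",u,l,"gap",np.linalg.norm(P['ul']-P['ur']),np.linalg.norm(P['ll']-P['lr']))
d=(l-u)/np.linalg.norm(l-u);print("yaw",np.degrees(np.arctan2(-d[0],d[1])))
e=onz(A,g(156,552),22)[:2];print("stop",e,"nest",e-116.5*d, "midrails",(u+l)/2)
for z in(8,):
  print([onz(A,g(*p),z)[:2] for p in((55,583),(264,582),(28,80),(273,80))])
h=lambda x,y:((x-302)/2.75+230,y/2.75+40)
c=[onz(B,h(*p),51)[:2] for p in((495,515),(634,515),(484,20),(635,20))];print("tray",c)
d1=onz(B,h(568,143),46)[:2];d2=onz(B,h(568,325),46)[:2];print(d1,d2,(d1+d2)/2,np.linalg.norm(d1-d2))
e1=(c[0]+c[1])/2;e2=(c[2]+c[3])/2;d=(e1-e2)/np.linalg.norm(e1-e2);print("w",np.linalg.norm(c[0]-c[1]),np.linalg.norm(c[2]-c[3]),"yaw",np.degrees(np.arctan2(-d[0],d[1])),"ctr",e1-115*d)
# height check of the pile: same end corner in top view
print(tri(B,h(634,515),T,(146.75,237.5)),tri(B,h(495,515),T,(142.5,213)))
E
```

```text
{'ul': array([643.2, -43.7]), 'ur': array([574.8, -47.6]), 'll': array([631.4, 124.7]), 'lr': array([564.4, 120.1])}
mid [609.  -45.6] [597.9 122.4] gap 68.55318778871903 67.1219461311893
yaw 3.786255482034323
stop [595.7 155.1] nest [603.4  38.8] midrails [603.4  38.4]
[array([649.6, 179.9]), array([538.5, 171.8]), array([664.7, -59.3]), array([553.8, -66.9])]
tray [array([463.4, 398.7]), array([405. , 389.8]), array([493.3, 210.3]), array([439.3, 202. ])]
[456.5 246.6] [445.4 315.1] [450.9 280.9] 69.34542884490698
w 59.07331446921995 54.638189535034634 yaw 9.675348787984902 ctr [453.6 280.9]
[407.5 384.4  65. ] [463.7 394.8  61.7]
```

Nest is at (603.4, 38.6) with yaw 3.8°, and the rail gap of 68 mm matches the text. The pile's centre is at about (452.5, 280.5), yaw 9.2°.

```bash
python3 -m jog '[0,0,-0.6,10,1.7,22,85, 0,0,0,10,1.7,22,85, 0,0,0,10,1.7,22,85, 0,0,0,10,1.7,22,85, 0,0,0,10,1.7,22,85, 0,0,0,10,1.7,20,85, 0,0,0,0,0,0,85, 0,0,0,0,0,0,85, 0,0,0,0,0,0,85, 0,0,0,0,0,0,85]' 40
python3 -c "
from h import *
plan(452.5,280.5,33,189.2,6)"
```

```text
time_s: 6.5
tcp_pos: [453.3, 280.0, 101.0]
orientation: [0.761, -0.649, 0.0, -0.001]
ft_force: [0.3, 0.1, -0.2]
width: 0.995
grasp_force: 0.0
tcp [453.3 280.  101. ] yaw -170.9 tilt [0.001 0.001] f [ 0.3  0.1 -0.2] w 85.0 g 0.0 t 6.5 j6 -0.70 | shift [-0.5  0.8 68. ] /6: [-0.09  0.13 11.34] | turn z -0.08 or 179.92
```

```bash
python3 -m jog '[0,0,0,0,0.8,14,85, 0,0,0,0,0,14,85, 0,0,0,0,0,14,85, 0,0,0,0,0,14,85, 0,0,0,0,0,8,85, 0,0,0,0,0,4,85, 0,0,0,0,0,0,70, 0,0,0,0,0,0,64, 0,0,0,0,0,0,58, 0,0,0,0,0,0,52]' 40
python3 -m jog '[0,0,0,0,0,0,50, 0,0,0,0,0,0,50, 0,0,0,0,0,-2,50, 0,0,0,0,0,-2,50, 0,0,0,0,0,-3,50, 0,0,0,0,0,-5,50, 0,0,0,0,0,-8,50, 0,0,0,0,0,-10,50, 0,0,0,0,0,-10,50, 0,0,0,0,0,0,50]' 50
python3 -c "
from h import *
plan(452.5,280.5,33,189.2,6)"; python3 shot.py w4
python3 - <<'E'
from h import *
a=env.read_camera("scene");crop(a,340,150,200,150,2.6,"pics/s4.png")
E
```

```text
time_s: 7.75
tcp_pos: [452.6, 279.8, 33.2]
orientation: [0.761, -0.649, 0.0, -0.001]
ft_force: [-0.6, -0.2, 5.5]
width: 0.695
grasp_force: 43.9
time_s: 9.0
tcp_pos: [452.7, 280.0, 73.6]
orientation: [0.761, -0.649, 0.0, -0.001]
ft_force: [0.3, 1.2, -1.8]
width: 0.687
grasp_force: 54.0
tcp [452.7 280.   73.6] yaw -170.9 tilt [0.002 0.002] f [ 0.3  1.2 -1.8] w 58.7 g 54.0 t 9.0 j6 -0.70 | shift [-0.5  0.2 40.6] /6: [-0.08  0.04  6.76] | turn z -0.09 or 179.91
```

View pics/s4.png

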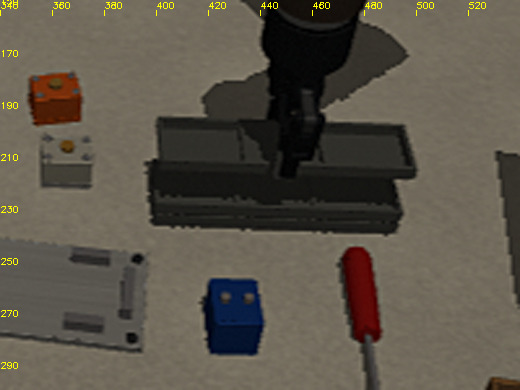

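One tray is lifted level and two stay in the pile. Next I measure where the tray sits in the hand, lengthwise.

Run:
```python
from h import *
c=env.calibration("wrist");M=np.linalg.inv(np.array(c["T_tool_cam"]));C=(np.array(c["intrinsics"]),M[:3,:3],M[:3,3])
im=cv2.imread("pics/w4.png",0).astype(int)
for x in(105,110,115,120,125):print(x,proj(C,(x,0,-17.8)).round(1),proj(C,(x,30,-17.8)).round(1),proj(C,(x,-30,-17.8)).round(1))
for x in(35,37,40):print("div",x,proj(C,(x,0,-12.8)).round(1))
for u in(285,317,340):
  col=im[:,u];g=np.abs(np.diff(col));print(u,[(i,int(col[i]),int(col[i+1])) for i in np.where(g>8)[0]][:25])
a=cv2.imread("pics/w4.png")[:,:,::-1];crop(a,170,0,300,270,2.1,"pics/w4c.png")
```

```text
105 [316.7  17.4] [395.9  17.4] [237.4  17.4]
110 [316.7   2.3] [396.9   2.3] [236.4   2.3]
115 [316.7 -13.2] [397.9 -13.2] [235.4 -13.2]
120 [316.7 -29. ] [398.9 -29. ] [234.4 -29.1]
125 [316.7 -45.3] [399.9 -45.3] [233.4 -45.3]
div 35 [316.8 193.4]
div 37 [316.8 189.2]
div 40 [316.8 182.8]
285 [(np.int64(1), 129, 102), (np.int64(2), 102, 70), (np.int64(12), 62, 84), (np.int64(13), 84, 123), (np.int64(185), 127, 116), (np.int64(186), 116, 77), (np.int64(187), 77, 68), (np.int64(189), 66, 104), (np.int64(190), 104, 122), (np.int64(232), 123, 82), (np.int64(233), 82, 70), (np.int64(274), 66, 102), (np.int64(275), 102, 116), (np.int64(314), 119, 77), (np.int64(315), 77, 62), (np.int64(323), 60, 71), (np.int64(324), 71, 110), (np.int64(329), 118, 65), (np.int64(330), 65, 32)]
317 [(np.int64(1), 128, 101), (np.int64(2), 101, 69), (np.int64(13), 66, 121), (np.int64(185), 123, 112), (np.int64(186), 112, 74), (np.int64(187), 74, 64), (np.int64(189), 64, 101), (np.int64(190), 101, 120), (np.int64(222), 123, 81), (np.int64(223), 81, 68), (np.int64(282), 65, 101), (np.int64(283), 101, 115), (np.int64(315), 118, 73), (np.int64(316), 73, 60), (np.int64(323), 60, 70), (np.int64(324), 70, 110), (np.int64(334), 117, 65), (np.int64(335), 65, 31)]
340 [(np.int64(1), 127, 100), (np.int64(2), 100, 68), (np.int64(12), 62, 89), (np.int64(13), 89, 123), (np.int64(185), 120, 110), (np.int64(186), 110, 73), (np.int64(187), 73, 64), (np.int64(189), 62, 101), (np.int64(190), 101, 118), (np.int64(214), 121, 80), (np.int64(215), 80, 69), (np.int64(286), 63, 110), (np.int64(315), 117, 73), (np.int64(316), 73, 59), (np.int64(323), 59, 70), (np.int64(324), 70, 109), (np.int64(330), 117, 78), (np.int64(331), 78, 36)]
```

View pics/w4c.png

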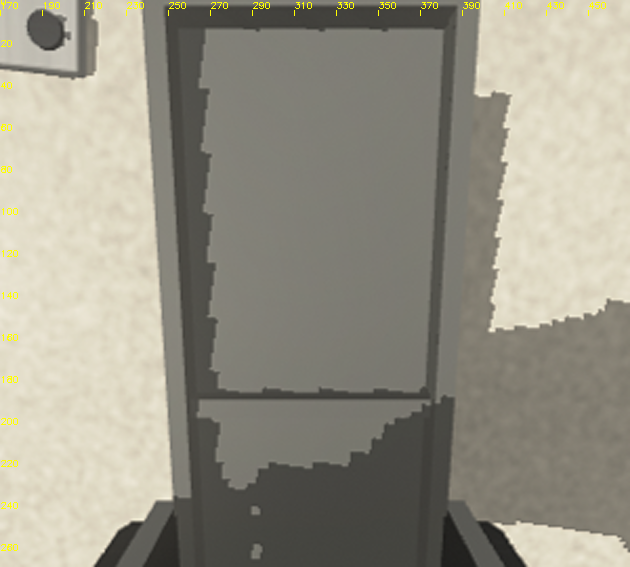

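```bash
python3 -m jog '[0,0,0,0,0,-15,50, 0,0,0,0,0,-15,50, 0,0,0,0,0,-15,50, 0,0,0,0,0,-15,50, 0,0,0,0,0,-10,50, 0,0,0,0,0,0,50, 0,0,1.7,0,0,0,50, 0,0,1.8,0,0,0,50, 0,0,1.8,0,0,0,50, 0,0,0,0,0,0,50]'
python3 -c "
from h import *
plan(603.7,34.6,60,183.8,10)"
```

```text
time_s: 10.35
tcp_pos: [452.1, 279.3, 142.0]
orientation: [0.73, -0.683, -0.0, 0.0]
ft_force: [0.6, -0.3, -2.3]
width: 0.683
grasp_force: 54.3
tcp [452.1 279.3 142. ] yaw -176.2 tilt [-0. -0.] f [ 0.6 -0.3 -2.3] w 58.3 g 54.3 t 10.3 j6 -0.79 | shift [ 254.1 -135.2   82.1] /10: [ 25.41 -13.52   8.21] | turn z -0.02 or 179.98
```

```bash
python3 -m jog '[0,0,0,12,-7,4,50, 0,0,0,29,-15,8,50, 0,0,0,29,-15,8,50, 0,0,0,29,-15,8,50, 0,0,0,29,-15,8,50, 0,0,0,29,-16,8,50, 0,0,0,29,-16,8,50, 0,0,0,29,-15,8,50, 0,0,0,27,-14,8,50, 0,0,0,12,-7,4,50]'
python3 -m jog '[0,0,0,0,0,0,50, 0,0,0,0,0,0,50, 0,0,0,0,0,0,50, 0,0,0,0,0,0,50, 0,0,0,0,0,0,50, 0,0,0,0,0,0,50, 0,0,0,0,0,0,50, 0,0,0,0,0,0,50, 0,0,0,0,0,0,50, 0,0,0,0,0,0,50]'
python3 shot.py w5
python3 -c "
from h import *
plan(603.7,34.6,9.5,183.8,5)
a=cv2.imread('pics/w5.png')[:,:,::-1];crop(a,170,0,300,270,2.1,'pics/w5c.png')"
```

```text
time_s: 11.6
tcp_pos: [604.0, 32.7, 69.3]
orientation: [0.729, -0.684, -0.0, 0.001]
ft_force: [0.2, 0.0, -1.0]
width: 0.689
grasp_force: 54.2
time_s: 12.85
tcp_pos: [603.7, 34.8, 70.3]
orientation: [0.73, -0.683, -0.0, 0.0]
ft_force: [-0.1, 0.1, -2.1]
width: 0.687
grasp_force: 54.2
tcp [603.7  34.9  70.3] yaw -176.2 tilt [-0. -0.] f [-0.2 -0.2 -1.9] w 58.8 g 54.2 t 12.9 j6 -0.26 | shift [ 0.3  0.  60.8] /5: [ 0.06  0.   12.16] | turn z 0.01 or -179.99
```

View pics/w5c.png

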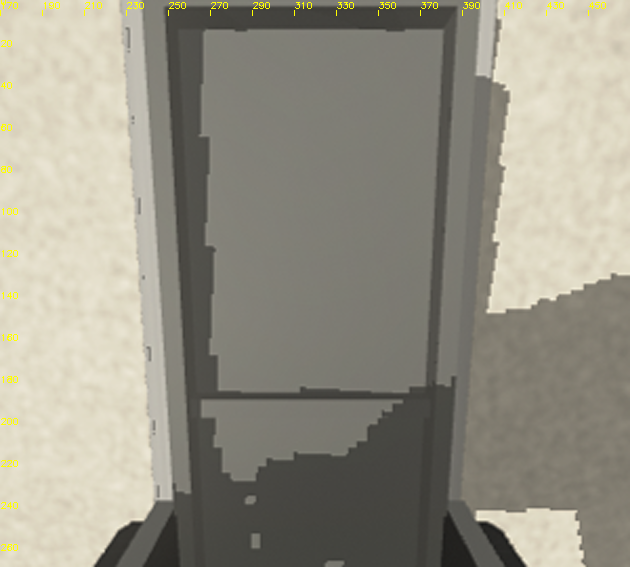

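The tray hangs centred over the plate, with even margins on both sides. Lowering.

```bash
python3 -m jog '[0,0,0,0,0,10,50, 0,0,0,0,0,10,50, 0,0,0,0,0,10,50, 0,0,0,0,0,8,50, 0,0,0,0,0,6,50, 0,0,0,0,0,5,50, 0,0,0,0,0,4,50, 0,0,0,0,0,3,50, 0,0,0,0,0,2,50, 0,0,0,0,0,1,50]'
python3 -c "
from h import *
plan(603.7,34.6,9.5,183.8,5)"
```

```text
time_s: 14.15
tcp_pos: [603.8, 34.9, 11.3]
orientation: [0.73, -0.683, 0.0, -0.0]
ft_force: [-0.6, -0.3, -1.3]
width: 0.694
grasp_force: 54.3
tcp [603.8  34.9  11.3] yaw -176.2 tilt [0. 0.] f [-0.6 -0.3 -1.3] w 59.2 g 54.3 t 14.2 j6 -0.26 | shift [0.3 0.1 1.8] /5: [0.06 0.02 0.36] | turn z 0.01 or -179.99
```

```bash
python3 -m jog '[0,0,0,0,0,0.7,50, 0,0,0,0,0,0.7,50, 0,0,0,0,0,0.7,50, 0,0,0,0,0,0,50, 0,0,0,0,0,0,62, 0,0,0,0,0,0,66, 0,0,0,0,0,0,75, 0,0,0,0,0,0,80, 0,0,0,0,0,-10,85, 0,0,0,0,0,-20,85]'
python3 -m jog '[0,0,0,0,0,-20,85, 0,0,0,0,0,-25,85, 0,0,0,0,0,-25,85, 0,0,0,0,0,-25,85, 0,0,0,0,0,-25,85, 0,0,0,0,0,-25,85, 0,0,0,0,0,-20,85, 0,0,0,0,0,0,85, 0,0,0,0,0,0,85, 0,0,0,0,0,0,85]'
python3 shot.py w6
python3 - <<'E'
from h import *
plan(603,60,210,183.8,10)
A=env.read_camera("top");cv2.imwrite("pics/top6.png",A[:,:,::-1])
def discs(im):
    h=cv2.cvtColor(im,cv2.COLOR_RGB2HSV)
    m=cv2.inRange(h,(12,120,70),(28,255,255));n,_,st,ce=cv2.connectedComponentsWithStats(m)
    return [(ce[i].round(1),st[i][4]) for i in range(1,n) if st[i][4]>8]
T=cam("top");print([(c,a,onz(T,c,41).round(1)) for c,a in discs(A)])
c=cv2.imread("pics/w6.png")[:,:,::-1];print([(q,a,onz(wcam("w6"),q,41).round(1)) for q,a in discs(c)])
E
```

```text
time_s: 15.4
tcp_pos: [603.3, 34.7, 39.3]
orientation: [0.73, -0.683, -0.0, 0.001]
ft_force: [0.5, -0.1, -0.3]
width: 0.99
grasp_force: 0.0
time_s: 16.65
tcp_pos: [603.1, 34.8, 203.0]
orientation: [0.73, -0.683, -0.001, 0.001]
ft_force: [-0.3, 1.0, 0.4]
width: 0.995
grasp_force: 0.0
tcp [603.2  34.8 203.1] yaw -176.2 tilt [-0.002 -0.001] f [ 0.6 -0.5  0.1] w 85.4 g 0.0 t 16.7 j6 -0.26 | shift [-25.2  -1.4  -6.9] /10: [-2.52 -0.14 -0.69] | turn z 0.00 or -180.00
[(array([344.5, 204.6]), np.int32(14), array([474. , -70.7,  41. ])), (array([477.2, 259.8]), np.int32(395), array([ 338.7, -376.5,   41. ])), (array([334.8, 256.7]), np.int32(42), array([353.1, -45. ,  41. ])), (array([292. , 256.4]), np.int32(38), array([356. ,  54.5,  41. ]))]
[(array([456. ,  86.6]), np.int32(168), array([473.7, -72.1,  41. ])), (array([570.1, 121.5]), np.int32(213), array([352.6, -47.1,  41. ])), (array([540.5, 215.1]), np.int32(167), array([355.7,  52.6,  41. ])), (array([454.8, 232.7]), np.int32(111), array([445.7,  79.2,  41. ]))]
```

View pics/w6.png

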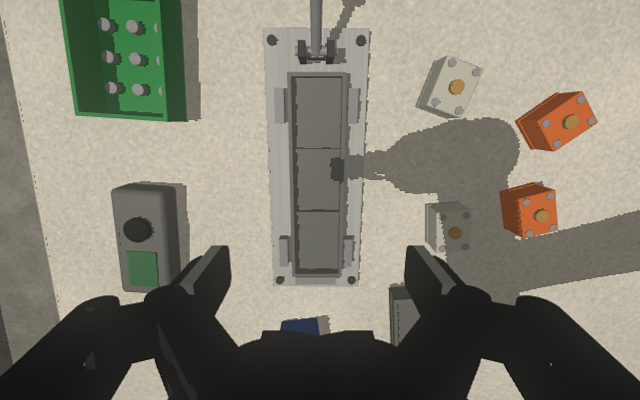

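The tray stands in the fixture, clear of the end stop, at (318,175). Both white modules are still in place at (456,87) and (455,233). On to module 1 at (445.5, 79.5).

```bash
python3 -c "
from h import *
plan(445.5,79.5,143,190,8)"
```

```text
tcp [603.4  34.8 203.3] yaw -176.2 tilt [-0.002 -0.   ] f [-0.1  0.1  0.5] w 85.0 g 0.0 t 16.8 j6 -0.26 | shift [-55.1 154.4  60.5] /8: [-6.89 19.3   7.56] | turn z -6.20 or 173.80
```

```bash
python3 -m jog '[0,0,0,-7,19.3,7.6,85, 0,0,0,-7,19.3,7.6,85, 0,0,0,-7,19.3,7.6,85, 0,0,0,-7,19.3,7.6,85, 0,0,0,-7,19.3,7.6,85, 0,0,0,-7,19.3,7.6,85, 0,0,0,-7,19.3,7.6,85, 0,0,0,-6,19.3,7.6,70, 0,0,-6.2,0,0,0,60, 0,0,0,0,0,0,60]'
cat >> h.py <<'E'
def discs(im,amin=60):
    h=cv2.cvtColor(im,cv2.COLOR_RGB2HSV)
    m=cv2.inRange(h,(12,120,50),(28,255,255));n,_,st,ce=cv2.connectedComponentsWithStats(m)
    return [(ce[i],st[i][4]) for i in range(1,n) if st[i][4]>amin]
def lookdisc(z):
    s=env.sense();im=env.read_camera("wrist");C=cam("wrist",s)
    for c,a in discs(im): print("disc px",c.round(1),a,"->",onz(C,c,z).round(1))
    return im,C,s
E
python3 - <<'E'
from h import *
im,C,s=lookdisc(41)
cv2.imwrite("pics/w7.png",im[:,:,::-1])
h=cv2.cvtColor(im,cv2.COLOR_RGB2HSV);print([h[v,u].tolist() for u,v in((317,170),(317,185),(300,215),(250,190),(220,190))])
plan(445.5,79.5,15,190,8)
E
```

```text
time_s: 18.0
tcp_pos: [445.9, 79.6, 143.3]
orientation: [0.766, -0.643, -0.0, 0.0]
ft_force: [0.3, -0.1, 0.8]
width: 0.703
grasp_force: 0.0
disc px [315.6   2.6] 92 -> [472.6 -67.8  41. ]
disc px [465.3  64.3] 334 -> [352.  -46.8  41. ]
disc px [426.7 187.9] 232 -> [354.8  52.8  41. ]
[[23, 30, 101], [23, 29, 113], [23, 33, 180], [21, 33, 200], [21, 35, 206]]
tcp [446.1  79.6 143.4] yaw -170.1 tilt [-0. -0.] f [-0.3 -0.2 -0.1] w 60.2 g 0.0 t 18.1 j6 -0.36 | shift [ -0.    0.6 128.4] /8: [-0.    0.08 16.04] | turn z -0.09 or 179.91
```

View pics/w7.png

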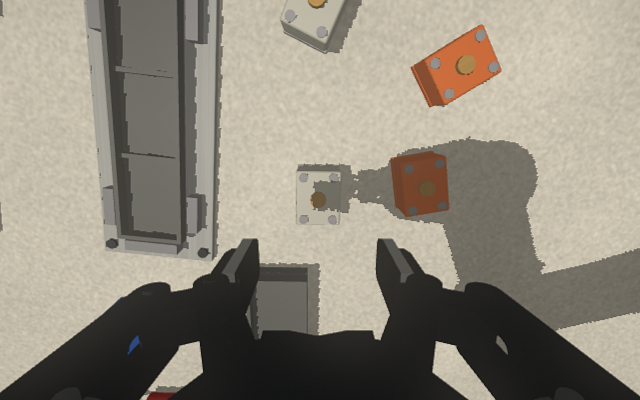

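Module 1 is centred at (318,199), its edges square to the image, so the tool yaw is right. I'll check the offset and descend.

Run:
```python
from h import *
s=env.sense();C=cam("wrist",s)
print(onz(C,(318.3,199.5),41).round(1))
x,y,_=onz(C,(318.3,199.5),41);plan(x,y,15,190,8)
```

```text
[444.9  79.1  41. ]
tcp [446.1  79.6 143.4] yaw -170.1 tilt [-0. -0.] f [-0.3 -0.2 -0.1] w 60.2 g 0.0 t 18.1 j6 -0.36 | shift [  0.2   1.2 128.4] /8: [ 0.03  0.15 16.04] | turn z -0.09 or 179.91
```

```bash
python3 -m jog '[0,0,0,0.2,1.1,18,60, 0,0,0,0,0,20,60, 0,0,0,0,0,20,60, 0,0,0,0,0,20,60, 0,0,0,0,0,18,60, 0,0,0,0,0,14,60, 0,0,0,0,0,10,60, 0,0,0,0,0,6,60, 0,0,0,0,0,2.5,60, 0,0,0,0,0,0,60]' 30
python3 -m jog '[0,0,0,0,0,0,50, 0,0,0,0,0,0,44, 0,0,0,0,0,0,36, 0,0,0,0,0,0,34, 0,0,0,0,0,0,34, 0,0,0,0,0,-5,34, 0,0,0,0,0,-15,34, 0,0,0,0,0,-20,34, 0,0,0,0,0,-20,34, 0,0,0,0,0,-10,34]' 30
python3 -c "
from h import *
n=np.array([603.4,38.6]);a=np.radians(3.8);yd=np.array([-np.sin(a),np.cos(a)])
p=n+yd*(-4+74.5);q=n+yd*-4;print(p,q)
plan(p[0],p[1],100,183.8,8)"
```

```text
time_s: 19.3
tcp_pos: [445.1, 79.2, 15.0]
orientation: [0.766, -0.643, 0.0, -0.0]
ft_force: [0.4, 1.0, 0.1]
width: 0.704
grasp_force: 0.0
time_s: 20.55
tcp_pos: [445.0, 79.2, 85.7]
orientation: [0.766, -0.643, 0.0, -0.001]
ft_force: [0.8, -0.1, -1.5]
width: 0.461
grasp_force: 30.5
[598.72769002 108.94500351] [603.6650956   34.60879413]
tcp [445.   79.2  85.7] yaw -170.0 tilt [0.001 0.001] f [ 0.8 -0.1 -1.5] w 39.4 g 30.5 t 20.6 j6 -0.36 | shift [  -2.6 -156.5  -14.2] /8: [ -0.33 -19.57  -1.77] | turn z 6.19 or -173.81
```

```bash
python3 -m jog '[0,0,0,-0.3,-10,-2,34, 0,0,0,-0.3,-20,-2,34, 0,0,0,-0.3,-22,-2,34, 0,0,0,-0.3,-22,-2,34, 0,0,0,-0.3,-22,-2,34, 0,0,0,-0.3,-22,-2,34, 0,0,0,-0.3,-20,-2,34, 0,0,0,-0.3,-12,-0,34, 0,0,0,-0.2,-6.5,0,34, 0,0,6.2,0,0,0,34]'
python3 -c "
from h import *
plan(598.7,108.9,32,183.8,6)"
```

```text
time_s: 21.8
tcp_pos: [598.5, 108.8, 98.1]
orientation: [0.729, -0.684, -0.0, 0.001]
ft_force: [0.3, 0.5, -1.8]
width: 0.461
grasp_force: 30.4
tcp [598.5 108.8  98.1] yaw -176.4 tilt [-0.001 -0.   ] f [ 0.3  0.5 -1.8] w 39.4 g 30.4 t 21.8 j6 -0.38 | shift [-0.1 -0.3 66.1] /6: [-0.02 -0.04 11.02] | turn z -0.18 or 179.82
```

```bash
python3 -m jog '[0,0,0,0,0,12,34, 0,0,0,0,0,14,34, 0,0,0,0,0,14,34, 0,0,0,0,0,12,34, 0,0,0,0,0,7,34, 0,0,0,0,0,4,34, 0,0,0,0,0,2,34, 0,0,0,0,0,1,34, 0,0,0,0,0,1,34, 0,0,0,0,0,0,34]'
python3 -c "
from h import *
plan(598.7,108.9,30,183.8,6)"
```

```text
time_s: 23.05
tcp_pos: [598.7, 108.9, 32.1]
orientation: [0.73, -0.683, 0.0, -0.0]
ft_force: [-0.1, -0.6, -1.6]
width: 0.463
grasp_force: 30.5
tcp [598.7 108.9  32.1] yaw -176.2 tilt [0. 0.] f [-0.1 -0.6 -1.6] w 39.6 g 30.5 t 23.1 j6 -0.38 | shift [0.  0.  2.1] /6: [0.   0.   0.34] | turn z 0.01 or -179.99
```

```bash
python3 -m jog '[0,0,0,0,0,0.8,34, 0,0,0,0,0,0.8,34, 0,0,0,0,0,0.6,34, 0,0,0,0,0,0,34, 0,0,0,0,0,0,42, 0,0,0,0,0,0,48, 0,0,0,0,0,0,56, 0,0,0,0,0,-10,60, 0,0,0,0,0,-20,60, 0,0,0,0,0,-25,60]'
python3 -m jog '[0,0,0,0,0,-25,60, 0,0,0,0,0,-25,60, 0,0,0,0,0,-20,60, 0,0,0,0,0,0,60, 0,0,0,0,0,0,60, 0,0,0,0,0,0,60, 0,0,0,0,0,0,60, 0,0,0,0,0,0,60, 0,0,0,0,0,0,60, 0,0,0,0,0,0,60]'
python3 - <<'E'
from h import *
im,C,s=lookdisc(56);cv2.imwrite("pics/w8.png",im[:,:,::-1])
print("expected px",proj(C,(598.7,108.9,56)))
plan(474,-71.5,143,167,10)
E
```

```text
time_s: 24.3
tcp_pos: [598.5, 108.8, 85.5]
orientation: [0.73, -0.683, -0.0, 0.0]
ft_force: [-0.3, 0.8, -0.3]
width: 0.706
grasp_force: 0.0
time_s: 25.55
tcp_pos: [598.6, 108.9, 154.7]
orientation: [0.73, -0.683, -0.0, 0.0]
ft_force: [-0.2, -0.0, -0.7]
width: 0.703
grasp_force: 0.0
disc px [636.3  26.6] 107 -> [373.  -39.6  56. ]
disc px [599.7 152.3] 285 -> [370.3  52.3  56. ]
expected px [316.88370683 200.9568586 ]
tcp [598.6 108.9 154.7] yaw -176.2 tilt [0. 0.] f [0.3 0.8 0.2] w 59.9 g 0.0 t 25.6 j6 -0.38 | shift [171.7 136.3  11.7] /10: [17.17 13.63  1.17] | turn z 16.81 or -163.19
```

Run:
```python
from h import *
im=cv2.imread("pics/w8.png");h=cv2.cvtColor(im,cv2.COLOR_BGR2HSV)
print(h[192:212:3,305:330:4].tolist())
m=cv2.inRange(h,(5,90,30),(35,255,255));n,_,st,ce=cv2.connectedComponentsWithStats(m)
print([(ce[i].round(1),st[i]) for i in range(1,n) if st[i][4]>30])
print("m2 px",proj(wcam("w6"),(0,0,0)) if 0 else proj(cam("wrist",env.sense()),(474,-71.5,41)))
```

```text
[[[23, 31, 189], [23, 31, 190], [25, 28, 109], [21, 59, 103], [25, 26, 109], [25, 28, 108], [25, 31, 108]], [[22, 31, 189], [21, 31, 191], [18, 120, 98], [18, 119, 101], [18, 120, 100], [25, 26, 108], [21, 30, 109]], [[23, 31, 188], [20, 39, 182], [18, 116, 101], [18, 119, 101], [18, 118, 102], [20, 57, 103], [23, 31, 108]], [[21, 32, 189], [19, 64, 168], [18, 115, 100], [18, 119, 101], [18, 118, 102], [17, 84, 103], [23, 30, 109]], [[22, 31, 188], [22, 43, 188], [18, 113, 99], [18, 115, 100], [18, 119, 101], [21, 48, 102], [23, 30, 103]], [[22, 31, 188], [23, 33, 188], [18, 144, 173], [18, 137, 173], [18, 143, 159], [23, 31, 187], [23, 33, 186]], [[23, 33, 188], [23, 33, 187], [22, 31, 188], [23, 34, 186], [23, 31, 187], [22, 34, 187], [23, 33, 186]]]
[(array([606.9,  37.2]), array([ 565,    0,   75,   75, 3714], dtype=int32)), (array([580.8, 149.7]), array([ 542,  118,   78,   66, 4090], dtype=int32)), (array([317.1, 200.6]), array([310, 193,  15,  16, 198], dtype=int32))]
m2 px [498.8030128 -25.0751112]
```

```bash
sed -i 's/(12,120,50)/(14,85,50)/' h.py
python3 -m jog '[0,0,0,10,8,0,60, 0,0,0,20,16,2,60, 0,0,0,22,18,2,60, 0,0,0,24,19,2,60, 0,0,0,24,19,2,60, 0,0,0,24,19,2,60, 0,0,0,24,19,2,60, 0,0,0,16,12,0,60, 0,0,0,8,6,0,60, 0,0,0,0,0,0,60]'
python3 -m jog '[0,0,8.4,0,0,0,60, 0,0,8.4,0,0,0,60, 0,0,0,0,0,0,60, 0,0,0,0,0,0,60, 0,0,0,0,0,0,60, 0,0,0,0,0,0,60, 0,0,0,0,0,0,60, 0,0,0,0,0,0,60, 0,0,0,0,0,0,60, 0,0,0,0,0,0,60]'
python3 - <<'E'
from h import *
im,C,s=lookdisc(41);cv2.imwrite("pics/w9.png",im[:,:,::-1])
plan(474,-71.5,15,167,10)
h=cv2.cvtColor(im,cv2.COLOR_RGB2HSV)[120:280,230:400]
# module outline by edges
e=cv2.Canny(cv2.cvtColor(im,cv2.COLOR_RGB2GRAY)[130:270,250:390],60,150)
L=cv2.HoughLinesP(e,1,np.pi/360,15,minLineLength=22,maxLineGap=4)
for l in L[:,0]: print((l+[250,130,250,130]).tolist(),round(np.degrees(np.arctan2(l[3]-l[1],l[2]-l[0])),1))
E
```

```text
time_s: 26.85
tcp_pos: [474.5, -72.0, 143.0]
orientation: [0.73, -0.683, 0.0, -0.0]
ft_force: [-0.1, 0.5, 0.5]
width: 0.703
grasp_force: 0.0
time_s: 28.1
tcp_pos: [474.3, -71.8, 142.7]
orientation: [-0.623, 0.783, 0.0, 0.0]
ft_force: [-0.4, 0.1, 0.3]
width: 0.7
grasp_force: 0.0
disc px [461.5 195.5] 232 -> [352.1 -47.7  41. ]
disc px [318.5 198.7] 199 -> [473.  -72.7  41. ]
tcp [474.3 -71.8 142.7] yaw 167.0 tilt [ 0. -0.] f [ 0.9  0.1 -0. ] w 60.4 g 0.0 t 28.1 j6 -0.42 | shift [ -0.2   0.4 127.7] /10: [-0.02  0.04 12.77] | turn z 0.00 or -180.00
[295, 222, 295, 180] -90.0
[340, 222, 340, 187] -90.0
[375, 269, 377, 239] -86.2
[347, 208, 350, 173] -85.1
[307, 224, 339, 224] 0.0
[300, 177, 327, 198] 37.9
[258, 241, 260, 267] 85.6
```

```bash
python3 -m jog '[0,0,0,0.8,0.8,18,60, 0,0,0,0,0,20,60, 0,0,0,0,0,20,60, 0,0,0,0,0,20,60, 0,0,0,0,0,18,60, 0,0,0,0,0,14,60, 0,0,0,0,0,10,60, 0,0,0,0,0,5.5,60, 0,0,0,0,0,2,60, 0,0,0,0,0,0,60]' 30
python3 -m jog '[0,0,0,0,0,0,50, 0,0,0,0,0,0,44, 0,0,0,0,0,0,36, 0,0,0,0,0,0,34, 0,0,0,0,0,0,34, 0,0,0,0,0,-5,34, 0,0,0,0,0,-15,34, 0,0,0,0,0,-20,34, 0,0,0,0,0,-20,34, 0,0,0,0,0,-15,34]' 30
python3 -c "
from h import *
plan(603.7,34.6,100,183.8,8)"
```

```text
time_s: 29.4
tcp_pos: [473.6, -72.3, 15.4]
orientation: [-0.623, 0.783, -0.0, 0.0]
ft_force: [0.6, -0.0, 0.9]
width: 0.704
grasp_force: 0.0
time_s: 30.65
tcp_pos: [473.2, -72.3, 90.8]
orientation: [-0.622, 0.783, 0.0, 0.0]
ft_force: [0.1, -0.5, -1.4]
width: 0.462
grasp_force: 30.3
tcp [473.2 -72.3  90.8] yaw 167.0 tilt [0. 0.] f [ 0.1 -0.5 -1.4] w 39.5 g 30.3 t 30.6 j6 -0.42 | shift [-133.6 -103.1   -9.2] /8: [-16.7  -12.89  -1.15] | turn z -16.81 or 163.19
```

```bash
python3 -m jog '[0,0,0,-9,-7,-5,34, 0,0,0,-17,-13,-4,34, 0,0,0,-18,-14,0,34, 0,0,0,-19,-15,0,34, 0,0,0,-19,-15,0,34, 0,0,0,-19,-14,0,34, 0,0,0,-18,-13,0,34, 0,0,0,-10,-8,0,34, 0,0,0,-4.6,-4,0,34, 0,0,0,0,0,0,34]'
python3 -m jog '[0,0,-5.6,0,0,0,34, 0,0,-5.6,0,0,0,34, 0,0,-5.6,0,0,0,34, 0,0,0,0,0,0,34, 0,0,0,0,0,0,34, 0,0,0,0,0,0,34, 0,0,0,0,0,0,34, 0,0,0,0,0,0,34, 0,0,0,0,0,0,34, 0,0,0,0,0,0,34]'
python3 -c "
from h import *
plan(603.7,34.6,32,183.8,8)"
```

```text
time_s: 31.9
tcp_pos: [603.6, 34.6, 98.8]
orientation: [-0.622, 0.783, 0.0, -0.0]
ft_force: [0.2, -0.2, -1.1]
width: 0.462
grasp_force: 30.3
time_s: 33.15
tcp_pos: [603.8, 34.7, 99.2]
orientation: [0.73, -0.683, -0.0, 0.0]
ft_force: [0.2, -0.3, -1.4]
width: 0.467
grasp_force: 30.3
tcp [603.8  34.7  99.2] yaw -176.2 tilt [-0. -0.] f [ 0.2 -0.3 -1.4] w 39.9 g 30.3 t 33.1 j6 -0.26 | shift [ 0.1  0.1 67.2] /8: [0.01 0.01 8.4 ] | turn z 0.00 or -180.00
```

```bash
python3 -m jog '[0,0,0,0,0,12,34, 0,0,0,0,0,14,34, 0,0,0,0,0,14,34, 0,0,0,0,0,12,34, 0,0,0,0,0,7,34, 0,0,0,0,0,4,34, 0,0,0,0,0,2.2,34, 0,0,0,0,0,1,34, 0,0,0,0,0,1,34, 0,0,0,0,0,1,34]'
python3 -m jog '[0,0,0,0,0,0.6,34, 0,0,0,0,0,0,34, 0,0,0,0,0,0,34, 0,0,0,0,0,0,34, 0,0,0,0,0,0,42, 0,0,0,0,0,0,48, 0,0,0,0,0,0,56, 0,0,0,0,0,-10,60, 0,0,0,0,0,-20,60, 0,0,0,0,0,-25,60]'
python3 -m jog '[0,0,0,0,0,-25,60, 0,0,0,0,0,-25,60, 0,0,0,0,0,-20,60, 0,0,0,0,0,-20,60, 0,0,0,0,0,0,60, 0,0,0,0,0,0,60, 0,0,0,0,0,0,60, 0,0,0,0,0,0,60, 0,0,0,0,0,0,60, 0,0,0,0,0,0,60]'
python3 - <<'E'
from h import *
im,C,s=lookdisc(56);cv2.imwrite("pics/w10.png",im[:,:,::-1])
im=env.read_camera("top");T=cam("top")
for c,a in discs(im,8):print("top",c.round(1),a,onz(T,c,56).round(1),onz(T,c,41).round(1))
plan(617,-148,160,183.8,10)
E
```

```text
time_s: 34.4
tcp_pos: [603.9, 34.7, 31.2]
orientation: [0.73, -0.683, 0.0, -0.0]
ft_force: [0.8, 0.3, -1.6]
width: 0.464
grasp_force: 30.3
time_s: 35.65
tcp_pos: [603.6, 34.6, 86.2]
orientation: [0.73, -0.683, -0.0, 0.0]
ft_force: [0.1, 0.3, -0.2]
width: 0.701
grasp_force: 0.0
time_s: 36.9
tcp_pos: [603.8, 34.7, 175.2]
orientation: [0.73, -0.683, -0.0, 0.0]
ft_force: [0.5, 0.0, 0.1]
width: 0.705
grasp_force: 0.0
disc px [596.6 122.1] 247 -> [366.5 -46.3  56. ]
disc px [317.1 194.6] 174 -> [603.7  34.3  56. ]
disc px [561.9 224.3] 186 -> [369.4  48.1  56. ]
disc px [315.4 282. ] 154 -> [599.3 125.   56. ]
top [67.5 75.6] 10983 [789.7 571.5  56. ] [794.6 578.8  41. ]
top [591.8 140. ] 2778 [ 611.8 -650.4   56. ] [ 614.3 -659.    41. ]
top [258.5 151.9] 27 [600.3 127.1  56. ] [602.6 128.6  41. ]
top [443.1 204.5] 10 [ 468.6 -297.8   56. ] [ 469.3 -301.8   41. ]
top [446.5 213.7] 13 [ 447.2 -304.9   56. ] [ 447.6 -309.    41. ]
top [477.4 259.7] 507 [ 340. -372.   56.] [ 339. -377.   41.]
top [291.8 256.5] 31 [356.7  54.3  56. ] [355.9  54.9  41. ]
top [334.9 256.7] 30 [354.  -44.6  56. ] [353.2 -45.3  41. ]
tcp [603.8  34.7 175.3] yaw -176.2 tilt [-0. -0.] f [ 0.1 -0.  -0. ] w 60.1 g 0.0 t 37.0 j6 -0.26 | shift [183.1  -1.1  15.3] /10: [18.31 -0.11  1.53] | turn z 0.00 or -180.00
```

Module 1's disc now measures about 16 mm further along +y, so it may have been knocked. I'll use my last picture to check.

Run:
```python
from h import *
a=cv2.imread("pics/w10.png")[:,:,::-1];crop(a,240,60,150,270,2.2,"pics/a.png")
b=env.read_camera("scene");crop(b,280,230,130,60,3.4,"pics/b.png")
c=env.read_camera("top");crop(c,230,115,130,75,3.4,"pics/c.png")
A,B,Cc=[cv2.imread(f"pics/{k}.png") for k in "abc"]
R=np.vstack([B,Cc]);R=cv2.copyMakeBorder(R,0,A.shape[0]-R.shape[0],0,0,cv2.BORDER_CONSTANT)
O=np.hstack([A,R]);print(O.shape);cv2.imwrite("pics/fin.png",O)
```

```text
(594, 772, 3)
```

View pics/fin.png

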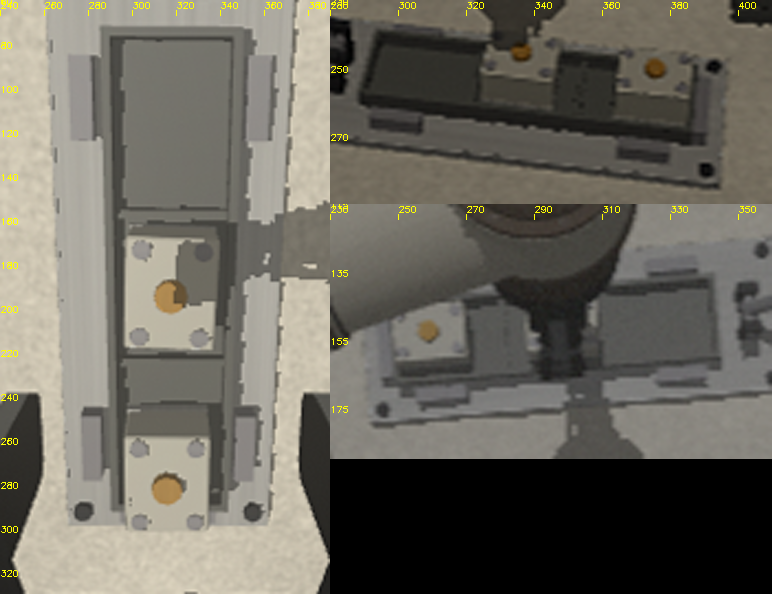

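Module 2 is upright in the middle pocket (disc 317,195). Module 1 (disc 315,282) looks pushed against or onto the end wall. I'll measure its height.

Run:
```python
from h import *
np.set_printoptions(precision=1,suppress=True)
im,W,s=lookdisc(56);S=cam("scene");T=cam("top")
b=env.read_camera("scene")
d=[c for c,a in discs(b,8) if 325<c[0]<390 and 235<c[1]<260];print(d)
w=[c for c,a in discs(im,60) if 300<c[0]<330];print(w)
print("m2",tri(W,w[0],S,d[0]));print("m1",tri(W,w[1],S,d[1]),"W+T",tri(W,w[1],T,(258.5,151.9)),"S+T",tri(S,d[1],T,(258.5,151.9)))
# tray rim edges in wrist, z=27: far end outer v~ (73 crop->), near end
g=lambda x,y:(240+x/2.2,60+y/2.2)
print("tray -y rim outer",onz(W,g(170,27),27),"+y rim?",onz(W,g(222,510),27))
print("divider",onz(W,g(170,213),22),onz(W,g(170,356),22))
# m1 top-face corners
print([onz(W,g(*p),51) for p in((126,436),(210,436),(128,528),(208,528))])
print([onz(W,g(*p),51) for p in((126,236),(218,236),(126,350),(215,350))])
n=np.array([603.4,38.6]);a=np.radians(3.8);print("nest y of m1,m2",[(np.array(q)-n)@[-np.sin(a),np.cos(a)] for q in((599.3,125),(603.7,34.3))])
```

```text
disc px [596.6 122.1] 246 -> [366.5 -46.3  56. ]
disc px [317.3 194.5] 170 -> [603.5  34.3  56. ]
disc px [562.  224.2] 186 -> [369.3  48.   56. ]
disc px [315.6 281.8] 154 -> [599.2 124.9  56. ]
[array([336. , 245.2]), array([375.4, 249.6])]
[array([317.3, 194.5]), array([315.6, 281.8])]
m2 [603.2  35.9  52. ]
m1 [598.7 127.2  53.4] W+T [600.3 127.3  53. ] S+T [600.3 127.4  55.6]
tray -y rim outer [610.7 -74.1  27. ] +y rim? [568.8 153.2  27. ]
divider [605.5   3.9  22. ] [600.9  73.2  22. ]
[array([619. , 102.6,  51. ]), array([580.9, 100.1,  51. ]), array([615.8, 150.5,  51. ]), array([577.9, 148. ,  51. ])]
[array([623.5,  11. ,  51. ]), array([585.2,   8.5,  51. ]), array([621. ,  61.3,  51. ]), array([582.1,  58.7,  51. ])]
nest y of m1,m2 [np.float64(86.48176985207313), np.float64(-4.310428483775824)]
```

Module 1 stands at the same height as module 2, so it is on the pocket floor and upright, against the end wall. The tray has moved home to about +1.5 mm. All of this is within tolerance, so the lever is next, with the fingers shut above the knob.

```bash
python3 -m jog '[0,0,0,9,0,0,40, 0,0,0,18,0,2,20, 0,0,0,22,0,3,0, 0,0,0,24,0,4,0, 0,0,0,25,0,4,0, 0,0,0,25,0,4,0, 0,0,0,24,0,4,0, 0,0,0,18,0,2,0, 0,0,0,10,0,2,0, 0,0,0,5,0,0,0]'
python3 - <<'E'
from h import *
plan(615.6,-144.6,122,183.8,5)
im=env.read_camera("wrist");C=cam("wrist",env.sense())
print("knob exp px",proj(C,(615.7,-146.6,109.7)))
# knob check from top+scene: dark blobs near
for n,c0 in(("top",(380,138)),("scene",(256.5,220.7))):
    i=cv2.cvtColor(env.read_camera(n),cv2.COLOR_RGB2GRAY);x,y=map(int,c0);w=i[y-9:y+10,x-9:x+10];v,u=np.where(w<32);print(n,u.mean()+x-9,v.mean()+y-9,len(u),proj(cam(n),(615.7,-146.6,109.7)))
E
```

```text
time_s: 38.45
tcp_pos: [615.6, -145.6, 150.2]
orientation: [0.73, -0.683, -0.0, 0.0]
ft_force: [0.3, -0.5, -0.2]
width: -0.003
grasp_force: 0.0
tcp [ 615.6 -145.6  150.2] yaw -176.2 tilt [-0.  0.] f [ 0.3 -0.5 -0.2] w -0.2 g 0.0 t 38.5 j6 0.04 | shift [-1.  -0.1 28.2] /5: [-0.2  -0.02  5.64] | turn z -0.03 or 179.97
knob exp px [317.11817763 223.34122064]
top 381.3333333333333 137.33333333333334 18 [379.14767292 138.66289726]
scene 256.32142857142856 220.61904761904762 84 [256.6553972  219.96100793]
```

```bash
python3 -m jog '[0,0,0,0,0,12,0, 0,0,0,0,0,10,0, 0,0,0,0,0,6,0, 0,0,0,0,0,3,0, 0,0,0,6,0,5,0, 0,0,0,6,0,5,0, 0,0,0,5,0,6,0, 0,0,0,5,0,6,0, 0,0,0,4,0,7,0, 0,0,0,0,0,0,0]'
python3 -c "
from h import *
plan(618.2,-184,57.5,183.8,5)"
```

```text
time_s: 39.85
tcp_pos: [617.7, -172.0, 90.2]
orientation: [0.73, -0.684, 0.0, -0.0]
ft_force: [0.7, -1.2, 2.4]
width: 0.001
grasp_force: 1.0
tcp [ 617.7 -172.    90.2] yaw -176.3 tilt [ 0.001 -0.001] f [ 0.7 -1.2  2.4] w 0.1 g 1.0 t 39.9 j6 0.08 | shift [12.   0.3 32.7] /5: [2.39 0.07 6.55] | turn z -0.06 or 179.94
```

Contact of about 2.4 N, so the lever is moving down. Continuing along the arc.

```bash
python3 -m jog '[0,0,0,4,0,7,0, 0,0,0,3,0,7,0, 0,0,0,3,0,7,0, 0,0,0,1,0,6,0, 0,0,0,1,0,4,0, 0,0,0,0,0,2,0, 0,0,0,0,0,1,0, 0,0,0,0,0,0,0, 0,0,0,0,0,0,0, 0,0,0,0,0,0,0]'
python3 -c "
from h import *
plan(618.2,-184,57.5,183.8,5)"
```

```text
time_s: 41.1
tcp_pos: [618.1, -182.7, 57.4]
orientation: [0.73, -0.683, 0.0, 0.0]
ft_force: [-1.3, -0.8, 7.0]
width: -0.0
grasp_force: 3.4
tcp [ 618.1 -182.7   57.4] yaw -176.2 tilt [-0. -0.] f [-1.3 -0.8  7. ] w -0.0 g 3.4 t 41.1 j6 0.10 | shift [ 1.3  0.  -0.1] /5: [ 0.26  0.   -0.02] | turn z 0.03 or -179.97
```

```bash
python3 -m jog '[0,0,0,0,0,0.8,0, 0,0,0,0,0,0.8,0, 0,0,0,0,0,0,0, 0,0,0,0,0,0,0, 0,0,0,0,0,-3,0, 0,0,0,0,0,-10,0, 0,0,0,0,0,-20,0, 0,0,0,0,0,-25,0, 0,0,0,0,0,-25,0, 0,0,0,0,0,-25,0]'
python3 - <<'E'
from h import *
plan(457,-303,200,183.8,5)
T=cam("top");S=cam("scene")
for n in("top","scene"):
    C=cam(n);i=cv2.cvtColor(env.read_camera(n),cv2.COLOR_RGB2GRAY)
    for f in (8,12,20):
        a=np.radians(f);L=134+90*np.cos(a);p=proj(C,(603.4+.0663*L,38.6-.9978*L,36+90*np.sin(a)));print(n,f,p.round(1),end=' ')
    x,y=proj(C,(618.2,-184,48.5)).astype(int);w=i[y-9:y+10,x-9:x+10];v,u=np.where(w<32);print("dark",u.mean()+x-9,v.mean()+y-9,len(u))
im,C,s=lookdisc(56)
E
```

```text
time_s: 42.35
tcp_pos: [617.8, -182.4, 163.3]
orientation: [0.73, -0.683, -0.001, 0.0]
ft_force: [-0.4, -0.2, -0.5]
width: 0.003
grasp_force: 0.0
tcp [ 617.8 -182.4  163.3] yaw -176.2 tilt [-0.001  0.001] f [-0.4 -0.2 -0.5] w 0.2 g 0.0 t 42.4 j6 0.10 | shift [109.6 168.5 -36.6] /5: [21.92 33.71 -7.33] | turn z 0.01 or -179.99
top 8 [391.5 142. ] top 12 [391.4 141.6] top 20 [390.8 140.8] dark 397.0 137.75 4
scene 8 [244.3 236.3] scene 12 [244.4 234.6] scene 20 [245.1 231.3] dark 244.71014492753622 236.18840579710144 69
disc px [619.5  17.9] 1271 -> [ 400.2 -339.9   56. ]
disc px [537.2  76.7] 88 -> [ 451.5 -294.7   56. ]
disc px [556.6 330.9] 166 -> [368.1 -59.5  56. ]
```

The lever matches the locked angle in the scene image (knob 244.7,236.2, expected 244.3,236.3). On to the stamp.

```bash
python3 -m jog '[0,0,0,7,10,-4,20, 0,0,0,12,18,-5,40, 0,0,0,15,22,-5,60, 0,0,0,15,24,-5,60, 0,0,0,15,24,-5,60, 0,0,0,14,22,-5,60, 0,0,0,13,21,-4,60, 0,0,0,11,16,-3,60, 0,0,0,7.6,11.5,0,60, 0,0,0,0,0,0,60]'
cat > st.py <<'E'
from h import *
im=None
s=env.sense();im=env.read_camera("wrist");C=cam("wrist",s);cv2.imwrite("pics/st.png",im[:,:,::-1])
h=cv2.cvtColor(im,cv2.COLOR_RGB2HSV)
x0,y0=[int(v) for v in proj(C,(457,-303,70))];print("exp top px",proj(C,(457,-303,86)).round(1))
r=40;W=h[y0-r:y0+r,x0-r:x0+r]
m=cv2.inRange(W,(3,70,30),(20,255,255));cs,_=cv2.findContours(m,cv2.RETR_EXTERNAL,cv2.CHAIN_APPROX_NONE)
c=max(cs,key=cv2.contourArea);rc=cv2.minAreaRect(c);print("wood",cv2.contourArea(c),rc[0][0]+x0-r,rc[0][1]+y0-r,rc[1],rc[2])
ap=cv2.approxPolyDP(cv2.convexHull(c),2.5,True)[:,0]+[x0-r,y0-r];print(ap.tolist())
print([onz(C,p,82)[:2].round(1).tolist() for p in ap])
g=cv2.medianBlur(cv2.cvtColor(im,cv2.COLOR_RGB2GRAY)[y0-r:y0+r,x0-r:x0+r],3)
H=cv2.HoughCircles(g,cv2.HOUGH_GRADIENT,1,20,param1=80,param2=12,minRadius=8,maxRadius=18)
if H is not None:
    for q in H[0][:3]:print("circ",q[:2]+[x0-r,y0-r],q[2],onz(C,q[:2]+[x0-r,y0-r],86).round(1))
plan(457,-303,120,183.8,5)
E
python3 st.py
```

```text
time_s: 43.75
tcp_pos: [456.8, -303.9, 198.7]
orientation: [0.73, -0.684, -0.0, -0.0]
ft_force: [0.5, 0.7, -0.1]
width: 0.705
grasp_force: 0.0
exp top px [316.6 197.6]
wood 993.5 317.9000015258789 191.70000076293945 (31.752164840698242, 35.329872131347656) 26.56505012512207
[[312, 170], [333, 181], [335, 193], [323, 212], [300, 202], [303, 186]]
[[462.7, -327.2], [443.2, -318.4], [440.5, -307.4], [450.1, -288.5], [471.9, -296.7], [470.0, -312.0]]
circ [326.5 196.5] 17.4 [ 448.2 -304.6   86. ]
tcp [ 457.3 -303.6  198.6] yaw -176.2 tilt [-0.  0.] f [ 0.6 -0.2  0.6] w 60.1 g 0.0 t 43.8 j6 0.36 | shift [-0.6  0.3 78.6] /5: [-0.12  0.06 15.73] | turn z -0.02 or 179.98
```

```bash
python3 -m jog '[0,0,9,0,0,0,60, 0,0,9,0,0,0,60, 0,0,9,0,0,0,60, 0,0,0,0,0,0,60, 0,0,0,0,0,0,60, 0,0,0,0,0,0,60, 0,0,0,0,0,0,60, 0,0,0,0,0,0,60, 0,0,0,0,0,0,60, 0,0,0,0,0,0,60]'
python3 st.py
```

```text
time_s: 45.05
tcp_pos: [457.4, -303.4, 198.8]
orientation: [-0.551, 0.835, -0.0, 0.0]
ft_force: [0.2, -0.2, 0.7]
width: 0.702
grasp_force: 0.0
exp top px [317.9 197. ]
wood 939.5 317.5 190.5 (35.0, 29.0) 90.0
[[329, 173], [332, 184], [330, 208], [305, 208], [303, 184], [306, 174]]
[[439.5, -318.6], [440.8, -308.2], [451.2, -287.9], [472.5, -297.0], [465.0, -318.5], [458.8, -325.9]]
circ [319.5 195.5] 13.8 [ 455.1 -303.7   86. ]
tcp [ 457.4 -303.4  198.8] yaw 156.8 tilt [-0.  0.] f [ 0.9 -0.3 -0.1] w 60.1 g 0.0 t 45.1 j6 -0.11 | shift [-0.2  0.5 78.8] /5: [-0.05  0.1  15.76] | turn z -26.99 or 153.01
```

```bash
python3 -m jog '[0,0,0,0,0,18,60, 0,0,0,0,0,22,60, 0,0,0,0,0,22,60, 0,0,0,0,0,22,60, 0,0,0,0,0,22,60, 0,0,0,0,0,20,60, 0,0,0,0,0,15,60, 0,0,0,0,0,9,60, 0,0,0,0,0,4,60, 0,0,0,0,0,0.5,60]' 80
python3 -m jog '[0,0,0,0,0,0,45, 0,0,0,0,0,0,34, 0,0,0,0,0,0,26, 0,0,0,0,0,0,20, 0,0,0,0,0,0,20, 0,0,0,0,0,0,20, 0,0,0,0,0,0,20, 0,0,0,0,0,0,20, 0,0,0,0,0,0,20, 0,0,0,0,0,0,20]' 80
python3 -c "
from h import *
plan(457,-303,120,183.8,5)"
```

```text
time_s: 46.35
tcp_pos: [457.6, -303.5, 44.5]
orientation: [-0.551, 0.835, -0.0, 0.0]
ft_force: [0.5, 0.5, -0.4]
width: 0.702
grasp_force: 0.0
time_s: 47.6
tcp_pos: [457.3, -303.4, 44.7]
orientation: [-0.551, 0.835, 0.0, -0.0]
ft_force: [-2.1, 0.6, 4.4]
width: 0.294
grasp_force: 79.0
tcp [ 457.3 -303.4   44.7] yaw 156.8 tilt [-0. -0.] f [-2.1  0.6  4.4] w 25.1 g 79.0 t 47.6 j6 -0.11 | shift [ -0.3   0.5 -75.3] /5: [ -0.05   0.09 -15.05] | turn z -26.99 or 153.01
```

```bash
python3 -m jog '[0,0,0,0,0,-4,20, 0,0,0,0,0,-12,20, 0,0,0,0,0,-18,20, 0,0,0,0,0,-20,20, 0,0,0,0,0,-24,20, 0,0,0,0,0,-24,20, 0,0,0,0,0,-20,20, 0,0,0,0,0,-13,20, 0,0,0,0,0,-5,20, 0,0,0,0,0,0,20]'
python3 -m jog '[0,0,-4,0,0,0,20, 0,0,-6,0,0,0,20, 0,0,-6,0,0,0,20, 0,0,-6,0,0,0,20, 0,0,-5,0,0,0,20, 0,0,0,0,0,0,20, 0,0,0,0,0,0,20, 0,0,0,0,0,0,20, 0,0,0,0,0,0,20, 0,0,0,0,0,0,20]'
python3 -c "
from h import *
plan(598,190,185,183.8,18)"
```

```text
time_s: 48.85
tcp_pos: [457.2, -303.3, 184.1]
orientation: [-0.55, 0.835, 0.0, -0.0]
ft_force: [-0.6, -0.3, -2.4]
width: 0.29
grasp_force: 78.6
time_s: 50.1
tcp_pos: [457.4, -303.4, 184.3]
orientation: [0.73, -0.683, 0.0, -0.0]
ft_force: [0.5, -0.0, -3.0]
width: 0.296
grasp_force: 78.5
tcp [ 457.4 -303.4  184.3] yaw -176.2 tilt [ 0. -0.] f [ 0.5 -0.  -3. ] w 25.3 g 78.5 t 50.1 j6 0.36 | shift [-483.  -172.9   -0.7] /18: [-26.83  -9.61  -0.04] | turn z -0.01 or 179.99
```

```bash
python3 -m jog '[0,0,0,-10,-4,0,20, 0,0,0,-18,-7,0,20, 0,0,0,-26,-9,0,20, 0,0,0,-29,-10,0,20, 0,0,0,-29,-10,0,20, 0,0,0,-29,-10,0,20, 0,0,0,-29,-10,0,20, 0,0,0,-29,-10,0,20, 0,0,0,-29,-10,0,20, 0,0,0,-29,-10,0,20]'
python3 -m jog '[0,0,0,-29,-10,0,20, 0,0,0,-29,-10,0,20, 0,0,0,-29,-10,0,20, 0,0,0,-29,-10,0,20, 0,0,0,-29,-10,0,20, 0,0,0,-29,-11,0,20, 0,0,0,-26,-10,0,20, 0,0,0,-18,-8,0,20, 0,0,0,-8,-4,0,20, 0,0,0,0,0,0,20]'
python3 - <<'E'
from h import *
plan(598,190,185,183.8,18)
im,C,s=lookdisc(56);cv2.imwrite("pics/w12.png",im[:,:,::-1])
b=env.read_camera("scene");S=cam("scene");d=[c for c,a in discs(b,8) if 325<c[0]<390 and 235<c[1]<260];print(d,[onz(S,c,56).round(1) for c in d])
E
```

```text
time_s: 51.35
tcp_pos: [530.2, -38.7, 184.5]
orientation: [0.731, -0.683, 0.0, -0.0]
ft_force: [-0.0, -0.2, -2.3]
width: 0.296
grasp_force: 78.5
time_s: 52.6
tcp_pos: [597.9, 190.2, 184.0]
orientation: [0.73, -0.683, -0.0, 0.0]
ft_force: [0.9, 0.2, -1.7]
width: 0.294
grasp_force: 78.6
tcp [597.9 190.2 184. ] yaw -176.2 tilt [-0.001 -0.   ] f [ 0.9  0.2 -1.7] w 25.1 g 78.6 t 52.6 j6 -0.50 | shift [ 0.2 -0.1 -1. ] /18: [ 0.01 -0.   -0.06] | turn z 0.01 or -179.99
disc px [322.6   7.9] 252 -> [603.5  35.6  56. ]
disc px [597.4  57.9] 270 -> [368.7  57.1  56. ]
disc px [320.4 122.8] 188 -> [599.1 125.7  56. ]
disc px [298.2 232.5] 103 -> [613.6 232.   56. ]
disc px [324.5 236.2] 212 -> [587.4 234.2  56. ]
disc px [337.4 250.1] 127 -> [573.4 248.4  56. ]
disc px [303.6 247.9] 85 -> [607.4 248.1  56. ]
disc px [309.2 261.6] 113 -> [600.9 263.   56. ]
disc px [206.4 366.5] 138 -> [709.7 401.8  56. ]
[array([335.71428571, 244.67857143]), array([375.4137931 , 249.55172414])] [array([605.1,  35.9,  56. ]), array([600.6, 127.6,  56. ])]
```

```bash
python3 -m jog '[0,0,0,8,0,8,20, 0,0,0,10,0,12,20, 0,0,0,12,0,12,20, 0,0,0,12,0,12,20, 0,0,0,10,0,12,20, 0,0,0,7,0,8,20, 0,0,0,5,0,4,20, 0,0,0,0,0,2,20, 0,0,0,0,0,0,20, 0,0,0,0,0,0,20]'
python3 -c "
from h import *
plan(599.4,126,96,183.8,1)"
```

```text
time_s: 53.95
tcp_pos: [602.4, 126.6, 114.7]
orientation: [0.73, -0.683, 0.0, -0.0]
ft_force: [-0.3, -0.2, -2.0]
width: 0.292
grasp_force: 78.6
tcp [602.4 126.6 114.7] yaw -176.2 tilt [0.001 0.   ] f [-0.3 -0.2 -2. ] w 25.0 g 78.6 t 54.0 j6 -0.40 | shift [ 0.4  3.1 18.7] /1: [ 0.36  3.1  18.71] | turn z 0.04 or -179.96
```

```bash
python3 -m jog '[0,0,0,0.4,3.1,0,20, 0,0,0,0,0,5,20, 0,0,0,0,0,5,20, 0,0,0,0,0,4,20, 0,0,0,0,0,2,20, 0,0,0,0,0,1,20, 0,0,0,0,0,1,20, 0,0,0,0,0,0.5,20, 0,0,0,0,0,0,20, 0,0,0,0,0,0,20]'
python3 -m jog '[0,0,0,0,0,0.4,20, 0,0,0,0,0,0.4,20, 0,0,0,0,0,0.4,20, 0,0,0,0,0,0.4,20, 0,0,0,0,0,0.4,20, 0,0,0,0,0,0,20, 0,0,0,0,0,0,20, 0,0,0,0,0,0,20, 0,0,0,0,0,0,20, 0,0,0,0,0,0,20]'
python3 -c "
from h import *
plan(599.4,126,91.2,183.8,1)"
```

```text
time_s: 55.2
tcp_pos: [599.2, 125.6, 95.9]
orientation: [0.73, -0.683, 0.0, -0.0]
ft_force: [0.6, 0.2, -1.8]
width: 0.292
grasp_force: 78.6
time_s: 56.45
tcp_pos: [599.2, 125.6, 94.8]
orientation: [0.73, -0.683, 0.0, -0.0]
ft_force: [-2.7, 0.3, 4.8]
width: 0.291
grasp_force: 79.5
tcp [599.2 125.6  94.8] yaw -176.2 tilt [ 0.001 -0.   ] f [-2.7  0.3  4.8] w 24.9 g 79.5 t 56.5 j6 -0.40 | shift [-0.4 -0.2  3.6] /1: [-0.43 -0.21  3.55] | turn z 0.02 or -179.98
```

Contact came at the expected height. Pressing slowly.

```bash
python3 -m jog '[0,0,0,0,0,0.5,20, 0,0,0,0,0,0.5,20, 0,0,0,0,0,0.5,20, 0,0,0,0,0,0.5,20, 0,0,0,0,0,0.5,20, 0,0,0,0,0,0.5,20, 0,0,0,0,0,0,20, 0,0,0,0,0,0,20, 0,0,0,0,0,0,20, 0,0,0,0,0,0,20]'
python3 -c "
from h import *
plan(599.4,126,91.2,183.8,1)"
```

```text
time_s: 57.7
tcp_pos: [599.2, 125.6, 91.7]
orientation: [0.73, -0.683, 0.0, -0.0]
ft_force: [-1.3, -0.4, 4.6]
width: 0.295
grasp_force: 79.6
tcp [599.2 125.6  91.7] yaw -176.2 tilt [ 0. -0.] f [-1.3 -0.4  4.6] w 25.2 g 79.6 t 57.7 j6 -0.40 | shift [-0.4 -0.2  0.5] /1: [-0.43 -0.22  0.53] | turn z 0.02 or -179.98
```

```bash
python3 -m jog '[0,0,0,0,0,0.4,20, 0,0,0,0,0,0.4,20, 0,0,0,0,0,0.4,20, 0,0,0,0,0,0.4,20, 0,0,0,0,0,0,20, 0,0,0,0,0,0,20, 0,0,0,0,0,0,20, 0,0,0,0,0,0,20, 0,0,0,0,0,0,20, 0,0,0,0,0,0,20]'
python3 -c "
from h import *
plan(599.4,126,91.2,183.8,1)"
```

```text
time_s: 58.95
tcp_pos: [599.3, 125.6, 91.2]
orientation: [0.73, -0.683, 0.0, -0.0]
ft_force: [-5.1, -0.1, 10.4]
width: 0.296
grasp_force: 80.2
tcp [599.3 125.6  91.2] yaw -176.2 tilt [ 0.001 -0.   ] f [-5.1 -0.1 10.4] w 25.3 g 80.2 t 59.0 j6 -0.40 | shift [-0.4 -0.2 -0. ] /1: [-0.42 -0.17 -0.03] | turn z 0.04 or -179.96
```

The force rose to about 12.6 N with no more travel, so disc 1 is fully down. Lifting straight off and going to module 2.

```bash
python3 -m jog '[0,0,0,0,0,-2,20, 0,0,0,0,0,-2,20, 0,0,0,0,0,-5,20, 0,0,0,0,0,-10,20, 0,0,0,0,0,-10,20, 0,0,0,0,0,-5,20, 0,0,0,0,0,0,20, 0,0,0,0,0,0,20, 0,0,0,0,0,0,20, 0,0,0,0,0,0,20]'
python3 -m jog '[0,0,0,5,0,0,20, 0,0,0,10,0,0,20, 0,0,0,15,0,0,20, 0,0,0,15,0,0,20, 0,0,0,15,0,0,20, 0,0,0,15,0,0,20, 0,0,0,10,0,0,20, 0,0,0,5,0,0,20, 0,0,0,0,0,0,20, 0,0,0,0,0,0,20]'
python3 - <<'E'
from h import *
plan(603.7,35.1,96,183.8,1)
b=env.read_camera("scene");S=cam("scene");d=[c for c,a in discs(b,8) if 325<c[0]<390 and 235<c[1]<260];print(d)
im,C,s=lookdisc(52.5)
E
```

```text
time_s: 60.2
tcp_pos: [599.0, 125.5, 122.9]
orientation: [0.73, -0.683, -0.0, 0.0]
ft_force: [0.7, -0.6, -2.0]
width: 0.297
grasp_force: 78.6
time_s: 61.45
tcp_pos: [605.2, 36.1, 123.2]
orientation: [0.73, -0.683, -0.0, -0.0]
ft_force: [-0.3, 1.1, -1.9]
width: 0.295
grasp_force: 78.6
tcp [605.2  36.1 123.2] yaw -176.2 tilt [0. 0.] f [-0.3  1.1 -1.9] w 25.2 g 78.6 t 61.5 j6 -0.26 | shift [ 0.9  1.5 27.2] /1: [ 0.9   1.52 27.2 ] | turn z 0.03 or -179.97
[array([375.2 , 250.12])]
disc px [319.4 204.7] 100 -> [603.6  31.1  52.5]
disc px [318.8 235.7] 77 -> [602.4  56.5  52.5]
disc px [305.8 251.8] 213 -> [611.8  70.9  52.5]
disc px [614.  244.4] 283 -> [369.1  48.2  52.5]
disc px [340.7 246. ] 63 -> [584.5  64.   52.5]
disc px [290.1 268.5] 138 -> [623.5  86.4  52.5]
```

```bash
python3 -m jog '[0,0,0,0.9,1.5,0,20, 0,0,0,0,0,8,20, 0,0,0,0,0,8,20, 0,0,0,0,0,6,20, 0,0,0,0,0,3,20, 0,0,0,0,0,1,20, 0,0,0,0,0,1,20, 0,0,0,0,0,0.5,20, 0,0,0,0,0,0.4,20, 0,0,0,0,0,0.4,20]'
python3 -m jog '[0,0,0,0,0,0.4,20, 0,0,0,0,0,0.4,20, 0,0,0,0,0,0.4,20, 0,0,0,0,0,0.4,20, 0,0,0,0,0,0.4,20, 0,0,0,0,0,0.4,20, 0,0,0,0,0,0.4,20, 0,0,0,0,0,0,20, 0,0,0,0,0,0,20, 0,0,0,0,0,0,20]'
python3 -c "
from h import *
plan(603.7,35.1,91.2,183.8,1)"
```

```text
time_s: 62.8
tcp_pos: [603.7, 34.8, 95.0]
orientation: [0.73, -0.683, 0.0, -0.0]
ft_force: [-0.3, -0.2, -1.5]
width: 0.296
grasp_force: 78.6
time_s: 64.05
tcp_pos: [603.8, 34.7, 93.2]
orientation: [0.73, -0.683, 0.0, -0.0]
ft_force: [-2.1, 1.1, 6.0]
width: 0.293
grasp_force: 79.6
tcp [603.8  34.7  93.2] yaw -176.2 tilt [ 0.001 -0.   ] f [-2.1  1.1  6. ] w 25.0 g 79.6 t 64.0 j6 -0.26 | shift [-0.4  0.   2. ] /1: [-0.37  0.04  2.02] | turn z 0.03 or -179.97
```

```bash
python3 -m jog '[0,0,0,0,0,0.4,20, 0,0,0,0,0,0.4,20, 0,0,0,0,0,0.4,20, 0,0,0,0,0,0.4,20, 0,0,0,0,0,0.4,20, 0,0,0,0,0,0.4,20, 0,0,0,0,0,0.4,20, 0,0,0,0,0,0.3,20, 0,0,0,0,0,0,20, 0,0,0,0,0,0,20]'
python3 -c "
from h import *
plan(603.7,35.1,91.2,183.8,1)"
```

```text
time_s: 65.3
tcp_pos: [603.8, 34.7, 91.2]
orientation: [0.73, -0.683, 0.0, -0.0]
ft_force: [-5.0, -0.1, 10.2]
width: 0.292
grasp_force: 80.2
tcp [603.8  34.7  91.2] yaw -176.2 tilt [ 0.001 -0.   ] f [-5.  -0.1 10.2] w 25.0 g 80.2 t 65.3 j6 -0.26 | shift [-0.4  0.1 -0. ] /1: [-0.38  0.11 -0.03] | turn z 0.05 or -179.95
```

Disc 2 shows the same height and force, so it is fully down. Returning the stamp.

```bash
python3 -m jog '[0,0,0,0,0,-2,20, 0,0,0,0,0,-2,20, 0,0,0,0,0,-5,20, 0,0,0,0,0,-12,20, 0,0,0,0,0,-18,20, 0,0,0,0,0,-20,20, 0,0,0,0,0,-18,20, 0,0,0,0,0,-10,20, 0,0,0,0,0,-5,20, 0,0,0,0,0,0,20]'
python3 -c "
from h import *
plan(457.3,-303.4,184,183.8,20)"
```

```text
time_s: 66.55
tcp_pos: [603.6, 34.8, 181.0]
orientation: [0.73, -0.683, -0.0, -0.0]
ft_force: [0.1, 0.1, -2.3]
width: 0.292
grasp_force: 78.6
tcp [603.6  34.8 181. ] yaw -176.2 tilt [-0.  0.] f [ 0.1  0.1 -2.3] w 24.9 g 78.6 t 66.5 j6 -0.26 | shift [327.7 168.4  -3.1] /20: [16.39  8.42 -0.15] | turn z -0.00 or 180.00
```

```bash
python3 -m jog '[0,0,0,8,4,0,20, 0,0,0,16,8,0,20, 0,0,0,22,11,0,20, 0,0,0,24,12,0,20, 0,0,0,24,12,0,20, 0,0,0,24,12,0,20, 0,0,0,24,12,0,20, 0,0,0,24,12,0,20, 0,0,0,24,12,0,20, 0,0,0,24,12,0,20]'
python3 -m jog '[0,0,0,24,12,0,20, 0,0,0,24,12,0,20, 0,0,0,24,13,0,20, 0,0,0,20,12,0,20, 0,0,0,14,8,0,20, 0,0,0,7,4,0,20, 0,0,6,0,0,0,20, 0,0,7,0,0,0,20, 0,0,7,0,0,0,20, 0,0,7,0,0,0,20]'
python3 -c "
from h import *
plan(457.3,-303.4,50,156.8,20)"
```

```text
time_s: 67.8
tcp_pos: [509.4, -187.9, 181.1]
orientation: [0.73, -0.684, -0.0, 0.0]
ft_force: [-0.5, -0.2, -2.4]
width: 0.293
grasp_force: 78.6
time_s: 69.05
tcp_pos: [457.8, -302.5, 181.0]
orientation: [-0.549, 0.836, 0.0, 0.0]
ft_force: [-0.0, -0.4, -2.2]
width: 0.291
grasp_force: 78.6
tcp [ 457.8 -302.5  181. ] yaw 156.6 tilt [0. 0.] f [-0.  -0.4 -2.2] w 24.9 g 78.6 t 69.0 j6 -0.12 | shift [1.10e+00 1.00e-01 1.31e+02] /20: [0.05 0.   6.55] | turn z -0.19 or 179.81
```

```bash
python3 -m jog '[0,0,0,1,0,12,20, 0,0,0,0,0,18,20, 0,0,0,0,0,20,20, 0,0,0,0,0,20,20, 0,0,0,0,0,20,20, 0,0,0,0,0,17,20, 0,0,0,0,0,12,20, 0,0,0,0,0,8,20, 0,0,0,0,0,4,20, 0,0,0,0,0,0,20]'
python3 -m jog '[0,0,0,0,0,1,20, 0,0,0,0,0,1,20, 0,0,0,0,0,1,20, 0,0,0,0,0,0.7,20, 0,0,0,0,0,0.7,20, 0,0,0,0,0,0.6,20, 0,0,0,0,0,0,20, 0,0,0,0,0,0,20, 0,0,0,0,0,0,20, 0,0,0,0,0,0,20]'
python3 -c "
from h import *
plan(457.3,-303.4,44.7,156.8,20)"
```

```text
time_s: 70.3
tcp_pos: [457.5, -303.6, 50.1]
orientation: [-0.551, 0.835, -0.0, 0.0]
ft_force: [-0.1, 0.2, -2.2]
width: 0.298
grasp_force: 78.7
time_s: 71.55
tcp_pos: [457.4, -303.6, 45.0]
orientation: [-0.551, 0.835, -0.0, 0.0]
ft_force: [-0.8, 0.7, -1.1]
width: 0.292
grasp_force: 78.7
tcp [ 457.4 -303.6   45. ] yaw 156.8 tilt [ 0. -0.] f [-0.8  0.7 -1.1] w 25.0 g 78.7 t 71.5 j6 -0.11 | shift [-0.2  0.1  0.3] /20: [-0.01  0.01  0.02] | turn z 0.00 or -180.00
```

Touching down. I press 0.4 mm further, release gently and retreat straight up.

```bash
python3 -m jog '[0,0,0,0,0,0.4,20, 0,0,0,0,0,0,20, 0,0,0,0,0,0,23, 0,0,0,0,0,0,27, 0,0,0,0,0,0,33, 0,0,0,0,0,0,45, 0,0,0,0,0,0,58, 0,0,0,0,0,0,60, 0,0,0,0,0,-8,60, 0,0,0,0,0,-15,60]' 30
python3 -m jog '[0,0,0,0,0,-22,60, 0,0,0,0,0,-25,60, 0,0,0,0,0,-25,60, 0,0,0,0,0,-25,60, 0,0,0,0,0,-20,60, 0,0,0,0,0,-12,60, 0,0,0,0,0,0,60, 0,0,0,0,0,0,60, 0,0,0,0,0,0,60, 0,0,0,0,0,0,60]'
python3 st.py
python3 - <<'E'
from h import *
S=cam("scene");C=cam("top")
for n,C in(("top",C),("scene",S)):
    im=env.read_camera(n);h=cv2.cvtColor(im,cv2.COLOR_RGB2HSV);r=(430,190,470,225) if n=="top" else(205,160,240,200)
    m=cv2.inRange(h[r[1]:r[3],r[0]:r[2]],(3,100,30),(20,255,255));v,u=np.where(m);print(n,len(u),u.mean()+r[0],v.mean()+r[1])
    o=cv2.imread(f"pics/{n}0.png");h=cv2.cvtColor(o,cv2.COLOR_BGR2HSV);m=cv2.inRange(h[r[1]:r[3],r[0]:r[2]],(3,100,30),(20,255,255));v,u=np.where(m);print("before",len(u),u.mean()+r[0],v.mean()+r[1])
plan(615,-180,150,183.8,10)
E
```

```text
time_s: 72.8
tcp_pos: [457.1, -303.5, 68.1]
orientation: [-0.551, 0.835, 0.0, -0.0]
ft_force: [0.2, 0.1, 0.9]
width: 0.702
grasp_force: 0.0
time_s: 74.05
tcp_pos: [457.1, -303.5, 196.0]
orientation: [-0.551, 0.835, 0.001, -0.0]
ft_force: [-0.7, 0.4, 0.5]
width: 0.704
grasp_force: 0.0
exp top px [317.5 198. ]
wood 966.0 317.0 191.0 (36.0, 28.0) 90.0
[[327, 173], [331, 183], [330, 208], [305, 209], [305, 175]]
[[440.6, -319.8], [440.8, -310.0], [450.6, -288.8], [472.0, -296.9], [459.3, -325.8]]
circ [313.5 197.5] 14.1 [ 460.1 -304.8   86. ]
tcp [ 457.2 -303.5  196.1] yaw 156.8 tilt [-0.001  0.   ] f [-0.4  0.  -0.7] w 60.3 g 0.0 t 74.1 j6 -0.11 | shift [-0.4  0.3 76.1] /5: [-0.09  0.06 15.21] | turn z -27.00 or 153.00
top 22 448.5 213.04545454545456
before 45 445.8666666666667 208.2
scene 207 221.64734299516908 182.17874396135267
before 203 221.74384236453201 181.9408866995074
tcp [ 457.3 -303.6  196.3] yaw 156.8 tilt [-0.001  0.   ] f [ 1.  -0.1  0.1] w 59.9 g 0.0 t 74.2 j6 -0.11 | shift [-175.7  -96.3   46.3] /10: [-17.57  -9.63   4.63] | turn z -26.99 or 153.01
```

The stamp is upright in its rest: its scene centroid is within 0.3 px of where it started. Next I pinch the lever's knob.

```bash
python3 -m jog '[0,0,0,-8,-5,2,50, 0,0,0,-17,-9,5,50, 0,0,0,-22,-12,7,50, 0,0,0,-25,-14,7,50, 0,0,0,-25,-14,7,50, 0,0,0,-25,-14,7,50, 0,0,0,-25,-14,7,50, 0,0,0,-18,-9,4,50, 0,0,0,-8,-5,0,50, 0,0,0,-2.7,0,0,50]'
python3 -m jog '[0,0,-6,0,0,0,50, 0,0,-7,0,0,0,50, 0,0,-7,0,0,0,50, 0,0,-7,0,0,0,50, 0,0,0,0,0,0,50, 0,0,0,0,0,0,50, 0,0,0,0,0,0,50, 0,0,0,0,0,0,50, 0,0,0,0,0,0,50, 0,0,0,0,0,0,50]'
python3 - <<'E'
from h import *
plan(618.2,-183.8,38.5,183.8,8)
s=env.sense();im=env.read_camera("wrist");C=cam("wrist",s);g=cv2.cvtColor(im,cv2.COLOR_RGB2GRAY)
x,y=proj(C,(618.2,-183.8,52)).astype(int);print(x,y);w=g[y-25:y+26,x-25:x+26];v,u=np.where(w<40);print(u.mean()+x-25,v.mean()+y-25,len(u),u.min()+x-25,u.max()+x-25,v.min()+y-25,v.max()+y-25)
print(proj(C,(628.2,-183.8,52)),proj(C,(608.2,-183.8,52)))
E
```

```text
time_s: 75.45
tcp_pos: [615.1, -179.8, 150.7]
orientation: [-0.551, 0.835, -0.0, 0.0]
ft_force: [0.6, -0.6, -1.1]
width: 0.58
grasp_force: 0.0
time_s: 76.7
tcp_pos: [614.8, -179.9, 150.5]
orientation: [0.73, -0.683, -0.0, 0.0]
ft_force: [0.0, -0.4, 0.1]
width: 0.587
grasp_force: 0.0
tcp [ 614.8 -179.9  150.5] yaw -176.2 tilt [-0.  0.] f [ 0.  -0.4  0.1] w 50.1 g 0.0 t 76.7 j6 0.10 | shift [  4.2  -3.1 112. ] /8: [ 0.52 -0.39 14.01] | turn z 0.00 or -180.00
313 196<stdin>:4: RuntimeWarning: Mean of empty slice.
  ret = ret.dtype.type(ret / rcount)
Traceback (most recent call last):
ValueError: zero-size array to reduction operation minimum which has no identity
```

Run:
```python
from h import *
s=env.sense();im=env.read_camera("wrist");C=cam("wrist",s);g=cv2.cvtColor(im,cv2.COLOR_RGB2GRAY)
print(g[150:250:4,313].tolist());print(g[196,280:350:3].tolist())
for t in(55,75):
    m=(g<t).astype(np.uint8);n,_,st,ce=cv2.connectedComponentsWithStats(m);print([(ce[i].round(1),st[i].tolist()) for i in range(1,n) if 60<st[i][4]<3000 and abs(ce[i][0]-313)<50])
```

```text
[185, 200, 185, 196, 191, 196, 189, 191, 185, 51, 53, 52, 51, 54, 143, 140, 140, 141, 140, 139, 140, 139, 140, 139, 139]
[190, 185, 186, 195, 192, 193, 185, 175, 56, 57, 56, 51, 51, 51, 51, 65, 110, 113, 136, 183, 181, 190, 190, 185]
[(array([316., 195.]), [303, 185, 22, 20, 297]), (array([300.2, 270.6]), [296, 261, 9, 19, 120]), (array([326.9, 270.2]), [324, 261, 8, 19, 121])]
[(array([313.7, 194.6]), [302, 185, 24, 21, 479]), (array([357.6, 253.1]), [354, 249, 9, 9, 62]), (array([314.2, 281. ]), [286, 260, 58, 33, 730]), (array([279.7, 298.7]), [274, 292, 10, 27, 70])]
```

The knob is at (313.7,194.6), as predicted. I descend, pinch it and raise it along the arc.

```bash
python3 -m jog '[0,0,0,4.4,-3.1,8,50, 0,0,0,0,0,16,50, 0,0,0,0,0,20,50, 0,0,0,0,0,20,50, 0,0,0,0,0,18,50, 0,0,0,0,0,14,50, 0,0,0,0,0,10,50, 0,0,0,0,0,6,40, 0,0,0,0,0,0,30, 0,0,0,0,0,0,24]' 30
python3 -m jog '[0,0,0,0,0,0,18, 0,0,0,0,0,0,14, 0,0,0,0,0,0,14, 0,0,0,0,0,0,14, 0,0,0,0,0,0,14, 0,0,0,0,0,0,14, 0,0,0,0,0,0,14, 0,0,0,0,0,0,14, 0,0,0,0,0,0,14, 0,0,0,0,0,0,14]' 30
python3 -c "
from h import *
plan(618.2,-183.8,38.5,183.8,8)"
```

```text
time_s: 78.05
tcp_pos: [618.6, -184.2, 39.3]
orientation: [0.73, -0.683, 0.001, -0.0]
ft_force: [0.6, 0.1, 0.7]
width: 0.279
grasp_force: 0.0
time_s: 79.3
tcp_pos: [618.4, -184.1, 39.4]
orientation: [0.73, -0.683, 0.0, -0.0]
ft_force: [-1.6, -0.0, 5.6]
width: 0.223
grasp_force: 30.3
tcp [ 618.4 -184.1   39.4] yaw -176.2 tilt [ 0.001 -0.   ] f [-1.6 -0.   5.6] w 19.0 g 30.3 t 79.3 j6 0.11 | shift [-0.4  0.2  0.9] /8: [-0.04  0.03  0.12] | turn z 0.02 or -179.98
```

```bash
python3 -m jog '[0,0,0,-0.9,0,-5.4,14, 0,0,0,-1.3,0,-5.4,14, 0,0,0,-1.7,0,-5,14, 0,0,0,-1.8,0,-4.9,14, 0,0,0,-1.8,0,-4.8,14, 0,0,0,-2.4,0,-4.6,14, 0,0,0,-2.6,0,-4.5,14, 0,0,0,-2.9,0,-4.5,14, 0,0,0,0,0,0,14, 0,0,0,0,0,0,14]'
python3 -c "
from h import *
plan(618.2,-183.8,38.5,183.8,8)"
python3 -m jog '[0,0,0,-3.2,0,-4.2,14, 0,0,0,-3.4,0,-4,14, 0,0,0,-3.5,0,-3.8,14, 0,0,0,-3.8,0,-3.6,14, 0,0,0,-4,0,-3.4,14, 0,0,0,-4.2,0,-3.1,14, 0,0,0,0,0,0,14, 0,0,0,0,0,0,14, 0,0,0,0,0,0,14, 0,0,0,0,0,0,14]'
python3 -c "
from h import *
plan(615.7,-146.6,100.5,183.8,8)"
```

```text
time_s: 80.55
tcp_pos: [617.3, -167.8, 78.3]
orientation: [0.73, -0.683, -0.0, -0.0]
ft_force: [3.8, 5.1, -6.3]
width: 0.22
grasp_force: 30.1
tcp [ 617.3 -167.8   78.3] yaw -176.2 tilt [0.    0.001] f [ 3.8  5.1 -6.3] w 18.8 g 30.1 t 80.5 j6 0.08 | shift [16.1  0.1 39.7] /8: [2.01 0.02 4.97] | turn z 0.02 or -179.98
time_s: 81.8
tcp_pos: [616.0, -146.7, 100.3]
orientation: [0.73, -0.683, 0.0, -0.0]
ft_force: [3.5, 2.3, -1.8]
width: 0.22
grasp_force: 30.4
tcp [ 616.  -146.7  100.3] yaw -176.2 tilt [ 0.001 -0.   ] f [ 3.5  2.3 -1.8] w 18.8 g 30.4 t 81.8 j6 0.05 | shift [-0.2  0.2 -0.2] /8: [-0.02  0.03 -0.02] | turn z 0.02 or -179.98
```

```bash
python3 -m jog '[0,0,0,0,0,0,22, 0,0,0,0,0,0,30, 0,0,0,0,0,0,45, 0,0,0,0,0,0,50, 0,0,0,0,0,-8,50, 0,0,0,0,0,-15,50, 0,0,0,0,0,-20,50, 0,0,0,0,0,-20,50, 0,0,0,0,0,-20,50, 0,0,0,0,0,-15,50]'
python3 -m jog '[0,0,0,0,10,-5,50, 0,0,0,0,20,-5,50, 0,0,0,0,25,-5,50, 0,0,0,0,25,-5,50, 0,0,0,0,25,0,50, 0,0,0,0,20,0,50, 0,0,0,0,10,0,50, 0,0,0,0,0,0,50, 0,0,0,0,0,0,50, 0,0,0,0,0,0,50]'
python3 - <<'E'
from h import *
print({k:np.round(v,2).tolist() for k,v in env.sense().items() if k in("time_s","tcp_pos","ft_force","qvel")})
I={n:env.read_camera(n) for n in("top","scene")}
for n,im in I.items():
    C=cam(n);i=cv2.cvtColor(im,cv2.COLOR_RGB2GRAY)
    for f in(55,48,40):
        a=np.radians(f);L=134+90*np.cos(a);print(n,f,proj(C,(603.4+.0663*L,38.6-.9978*L,36+90*np.sin(a))).round(1),end=' ')
    x,y=(380,138) if n=="top" else (256,221)
    w=i[y-9:y+10,x-9:x+10];v,u=np.where(w<32);print("dark",u.mean()+x-9,v.mean()+y-9,len(u))
d=[c for c,a in discs(I["scene"],8) if 325<c[0]<390 and 235<c[1]<260]
t=[c for c,a in discs(I["top"],8) if 240<c[0]<330 and 130<c[1]<170]
print(d,t);
if len(d)==2==len(t):
    t.sort(key=lambda c:-c[0])
    for a,b in zip(d,t):print(tri(cam("scene"),a,cam("top"),b).round(1))
o=cv2.imread("pics/top0.png")[:,:,::-1];e=cv2.absdiff(o,I["top"]).max(2);print("pile region diff",(e[190:245,140:250]>30).sum(),"bystanders",(e[130:200,150:220]>30).sum(),(e[160:190,435:485]>30).sum(),(e[240:280,455:500]>30).sum())
E
```

```text
time_s: 83.05
tcp_pos: [616.2, -146.7, 200.1]
orientation: [0.73, -0.683, 0.001, -0.001]
ft_force: [-0.0, -0.3, 0.5]
width: 0.585
grasp_force: 0.0
time_s: 84.3
tcp_pos: [481.5, -155.6, 217.6]
orientation: [0.73, -0.683, -0.0, 0.0]
ft_force: [-0.1, 0.6, -0.3]
width: 0.585
grasp_force: 0.0
{'time_s': 84.3, 'qvel': [0.0, 0.0, -0.0, -0.0, -0.0, 0.0], 'tcp_pos': [481.53, -155.57, 217.58], 'ft_force': [-0.06, 0.59, -0.28]}
top 55 [379.2 138.7] top 48 [382.6 138.9] top 40 [385.8 139.3] dark nan nan 0
scene 55 [256.6 220. ] scene 48 [253.4 221.7] scene 40 [250.2 224. ] dark 255.2027027027027 221.0 74
[array([335.84, 245.28]), array([375.2 , 250.12])] [array([297.875     , 149.33333333]), array([258.72727273, 152.04545455])]
[604.7  35.8  53.4]
[600.2 127.   53.5]
pile region diff 375 bystanders 3 953 0<stdin>:9: RuntimeWarning: Mean of empty slice.
  ret = ret.dtype.type(ret / rcount)
```

Lever reads about 52°, i.e. roughly 0.05–0.1 rad. That is inside the limit, but I'll nudge the knob to the upper stop with shut fingers to be safe.

```bash
python3 -m jog '[0,0,0,5,-10,0,0, 0,0,0,5,-20,3,0, 0,0,0,5,-25,5,0, 0,0,0,5,-25,10,0, 0,0,0,5,-25,10,0, 0,0,0,5,-20,10,0, 0,0,0,6,-8,10,0, 0,0,0,0,-2.5,5,0, 0,0,0,0,0,0,0, 0,0,0,0,0,0,0]'
python3 -c "
from h import *
plan(618.1,-182.9,103,183.8,8)"
```

```text
time_s: 85.65
tcp_pos: [618.4, -182.6, 165.6]
orientation: [0.73, -0.683, 0.0, -0.0]
ft_force: [0.0, 0.0, 0.8]
width: 0.001
grasp_force: 0.0
tcp [ 618.4 -182.6  165.6] yaw -176.2 tilt [ 0.001 -0.   ] f [0.  0.  0.8] w 0.1 g 0.0 t 85.7 j6 0.10 | shift [ 0.3  0.4 62.6] /8: [0.04 0.05 7.82] | turn z 0.01 or -179.99
```

```bash
python3 -m jog '[0,0,0,0,0,15,0, 0,0,0,0,0,20,0, 0,0,0,0,0,18,0, 0,0,0,0,0,10,0, 0,0,0,-4,0,0,0, 0,0,0,-4,0,0,0, 0,0,0,-3,0,0,0, 0,0,0,-2,0,0,0, 0,0,0,-2,0,0,0, 0,0,0,0,0,0,0]'
python3 -m jog '[0,0,0,-1,0,0,0, 0,0,0,-1,0,0,0, 0,0,0,0,0,0,0, 0,0,0,0,0,0,0, 0,0,0,0,0,0,0, 0,0,0,0,0,0,0, 0,0,0,0,0,0,0, 0,0,0,0,0,0,0, 0,0,0,0,0,0,0, 0,0,0,0,0,0,0]'
python3 -c "
from h import *
plan(618.1,-182.9,103,183.8,8)"
```

```text
time_s: 86.9
tcp_pos: [618.3, -169.4, 103.8]
orientation: [0.73, -0.683, 0.002, 0.0]
ft_force: [-1.3, -6.0, 4.7]
width: -0.003
grasp_force: 3.0
time_s: 88.15
tcp_pos: [618.3, -168.4, 104.5]
orientation: [0.73, -0.683, 0.002, 0.0]
ft_force: [-1.2, -8.9, 6.8]
width: 0.002
grasp_force: 4.2
tcp [ 618.3 -168.4  104.5] yaw -176.2 tilt [ 0.003 -0.004] f [-1.2 -8.9  6.8] w 0.2 g 4.2 t 88.2 j6 0.08 | shift [14.5  1.2  1.6] /8: [1.81 0.15 0.2 ] | turn z 0.03 or -179.97
```

It is at the stop (9 N, no travel). Backing off and doing the final check.

```bash
python3 -m jog '[0,0,0,3,0,0,0, 0,0,0,8,0,0,0, 0,0,0,8,0,0,0, 0,0,0,0,0,-10,0, 0,0,0,0,0,-20,0, 0,0,0,0,0,-25,0, 0,0,0,0,0,-25,0, 0,0,0,0,0,-20,0, 0,0,0,0,0,-10,0, 0,0,0,0,0,0,0]'
python3 -m jog '[0,0,0,0,10,0,0, 0,0,0,0,20,0,0, 0,0,0,0,25,0,0, 0,0,0,0,25,0,0, 0,0,0,0,25,0,0, 0,0,0,0,20,0,0, 0,0,0,0,10,0,0, 0,0,0,0,0,0,0, 0,0,0,0,0,0,0, 0,0,0,0,0,0,0]'
python3 - <<'E'
from h import *
print({k:np.round(v,2).tolist() for k,v in env.sense().items() if k in("time_s","tcp_pos","ft_force")})
im=env.read_camera("scene");i=cv2.cvtColor(im,cv2.COLOR_RGB2GRAY);x,y=256,221
w=i[y-9:y+10,x-9:x+10];v,u=np.where(w<32);print("knob",u.mean()+x-9,v.mean()+y-9,len(u))
print("discs",[c for c,a in discs(im,8) if 325<c[0]<390 and 235<c[1]<260])
o=cv2.imread("pics/scene0.png")[:,:,::-1];e=cv2.absdiff(o,im).max(2)>30
for n,(a,b,c,d) in dict(stamp=(160,210,205,243),busbar=(203,230,175,216),cap=(252,290,415,445),driver=(240,318,468,492)).items():print(n,e[a:b,c:d].sum())
E
```

```text
time_s: 89.4
tcp_pos: [619.0, -184.4, 212.6]
orientation: [0.73, -0.683, 0.001, -0.001]
ft_force: [0.5, 0.4, -0.4]
width: -0.005
grasp_force: 0.0
time_s: 90.65
tcp_pos: [484.6, -193.5, 211.6]
orientation: [0.73, -0.683, -0.0, 0.0]
ft_force: [-0.8, -0.1, -0.0]
width: -0.001
grasp_force: 0.0
{'time_s': 90.65, 'tcp_pos': [484.56, -193.47, 211.57], 'ft_force': [-0.82, -0.13, -0.03]}
knob 256.1333333333333 220.49333333333334 75
discs [array([335.84, 245.28]), array([375.2 , 250.12])]
stamp 0
busbar 0
cap 0
driver 0
```

The lever is up, stamp and bystanders are unchanged, and the discs are steady. Handing in.

```bash
python3 -c "
from bench import env
print(env.hand_in())"
```

```text
the job is handed in; nothing more can be done
None
```

I carried out every step and handed the job in at about 91 s; hand-in returned no verdict, but my last readings showed the tray in the fixture with both modules stamped fully down, the stamp upright in its rest, the lever fully up and the bystanders unmoved, though I did not re-check the two trays left in the pile after lifting the top one.

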